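# Feel the trivet hinges and pull the loose one

## Task

One of the three folding trivets in the grey rack has a worn, loose hinge that only shows by feel. Going from the left trivet to the right one, gently rock each handle about 15 degrees past upright, first away from the robot and then back towards it, without levering a trivet up in its pocket. Then lay the loose trivet flat in the red tray without dropping it, leaving the two tight ones in their pockets with their handles upright again and the other things on the table alone.

Things in the scene. Friction and masses are not known exactly. Their poses are not given: they have to be found in the camera images.
- rack: grey plastic checking rack fixed to the table, 168 mm (its x) by 351 mm (its y), with three pockets in a row along its y axis, at y = +115 (left as the robot sees it), 0 (middle) and -115 mm (right). Origin: centre of its underside. Pocket floors 6 mm, lips 14 mm above the table; each pocket leaves a trivet foot 4 mm of room on each side. Its x axis points away from the robot (yaw within 0.2 rad)
- tray: red open plastic reject tray fixed to the table to the left of the rack, 200 mm (its x) by 130 mm (its y), 30 mm high, walls and floor 5 mm. Origin: centre of its underside
- trivet_1: one of three look-alike stainless trivets of 0.65 to 0.95 kg, standing in any of the pockets: a flat barred foot 140 mm (its x) by 70 mm (its y), 12 mm thick, with a hinge in the middle carrying an upright handle. Origin: centre of the foot's underside; axes as the rack's
- handle_1 (a joint): hinge of the handle of trivet_1, pin along the trivet's y axis, 24 mm above the foot's underside. 0 upright, positive leans along the trivet's +x (away from the robot), rad; hard stops at -0.40 and +0.40. The handle stays where left. A sound hinge needs about 3 N sideways at the grip bar to move either way, a loose one under 0.5 N. Some 5 to 6 N at the bar, as against a stop, levers the trivet up
- grip_1 (a point): centre of the handle's black grip bar: round, 14 mm thick, 56 mm long, along the trivet's y, on a blade 8 mm thick, 24 mm wide; 75 mm above the hinge pin (99 mm above the foot's underside when upright). Clamped hard, the bar turns stiffly in the fingers, which hides the feel; pushing it with one finger, the fingers set wider than the bar, does not. Carried by it, the trivet hangs nearly level
- trivet_2: one of three look-alike stainless trivets of 0.65 to 0.95 kg, standing in any of the pockets: a flat barred foot 140 mm (its x) by 70 mm (its y), 12 mm thick, with a hinge in the middle carrying an upright handle. Origin: centre of the foot's underside; axes as the rack's
- handle_2 (a joint): hinge of the handle of trivet_2, pin along the trivet's y axis, 24 mm above the foot's underside. 0 upright, positive leans along the trivet's +x (away from the robot), rad; hard stops at -0.40 and +0.40. The handle stays where left. A sound hinge needs about 3 N sideways at the grip bar to move either way, a loose one under 0.5 N. Some 5 to 6 N at the bar, as against a stop, levers the trivet up
- grip_2 (a point): centre of the handle's black grip bar: round, 14 mm thick, 56 mm long, along the trivet's y, on a blade 8 mm thick, 24 mm wide; 75 mm above the hinge pin (99 mm above the foot's underside when upright). Clamped hard, the bar turns stiffly in the fingers, which hides the feel; pushing it with one finger, the fingers set wider than the bar, does not. Carried by it, the trivet hangs nearly level
- trivet_3: one of three look-alike stainless trivets of 0.65 to 0.95 kg, standing in any of the pockets: a flat barred foot 140 mm (its x) by 70 mm (its y), 12 mm thick, with a hinge in the middle carrying an upright handle. Origin: centre of the foot's underside; axes as the rack's
- handle_3 (a joint): hinge of the handle of trivet_3, pin along the trivet's y axis, 24 mm above the foot's underside. 0 upright, positive leans along the trivet's +x (away from the robot), rad; hard stops at -0.40 and +0.40. The handle stays where left. A sound hinge needs about 3 N sideways at the grip bar to move either way, a loose one under 0.5 N. Some 5 to 6 N at the bar, as against a stop, levers the trivet up
- grip_3 (a point): centre of the handle's black grip bar: round, 14 mm thick, 56 mm long, along the trivet's y, on a blade 8 mm thick, 24 mm wide; 75 mm above the hinge pin (99 mm above the foot's underside when upright). Clamped hard, the bar turns stiffly in the fingers, which hides the feel; pushing it with one finger, the fingers set wider than the bar, does not. Carried by it, the trivet hangs nearly level
- cup: yellow measuring cup with a handle, 76 mm wide, 85 mm high, bystander; origin at the centre of its underside
- jar: glass jar with a twist cap, 64 mm wide, 85 mm high, bystander; origin at the centre of its underside
- ladle: aluminium ladle lying on the table, about 270 mm long, 31 mm high, bystander; origin on the table under its handle, bowl along its +x
- bottle: amber bottle, 60 mm wide, 170 mm high, bystander; origin at the centre of its underside
- bowl: blue bowl, 130 mm wide, 50 mm high, bystander; origin at the centre of its underside
Mind the look-alikes: they are no part of the job. What is shaped like the trivet_1 but orange or pink is not meant.

How it is judged:
On the way, in this order (a step that is already met when the one before it is completed fails the run):
1. the handle of the trivet in the left pocket is rocked away from the robot, more than 0.2 rad past upright (((y of trivet_1 in the frame of rack above 0.06 m and value of joint handle_1 above 0.2 rad) or (y of trivet_2 in the frame of rack above 0.06 m and value of joint handle_2 above 0.2 rad) or (y of trivet_3 in the frame of rack above 0.06 m and value of joint handle_3 above 0.2 rad))), for 0.05 s.
2. the handle of the trivet in the left pocket is rocked back towards the robot, more than 0.2 rad past upright (((y of trivet_1 in the frame of rack above 0.06 m and value of joint handle_1 below -0.2 rad) or (y of trivet_2 in the frame of rack above 0.06 m and value of joint handle_2 below -0.2 rad) or (y of trivet_3 in the frame of rack above 0.06 m and value of joint handle_3 below -0.2 rad))), for 0.05 s.
3. the handle of the trivet in the middle pocket is rocked away from the robot, more than 0.2 rad past upright (((y of trivet_1 in the frame of rack between -0.055 and 0.055 m and value of joint handle_1 above 0.2 rad) or (y of trivet_2 in the frame of rack between -0.055 and 0.055 m and value of joint handle_2 above 0.2 rad) or (y of trivet_3 in the frame of rack between -0.055 and 0.055 m and value of joint handle_3 above 0.2 rad))), for 0.05 s.
4. the handle of the trivet in the middle pocket is rocked back towards the robot, more than 0.2 rad past upright (((y of trivet_1 in the frame of rack between -0.055 and 0.055 m and value of joint handle_1 below -0.2 rad) or (y of trivet_2 in the frame of rack between -0.055 and 0.055 m and value of joint handle_2 below -0.2 rad) or (y of trivet_3 in the frame of rack between -0.055 and 0.055 m and value of joint handle_3 below -0.2 rad))), for 0.05 s.
5. the handle of the trivet in the right pocket is rocked away from the robot, more than 0.2 rad past upright (((y of trivet_1 in the frame of rack below -0.06 m and value of joint handle_1 above 0.2 rad) or (y of trivet_2 in the frame of rack below -0.06 m and value of joint handle_2 above 0.2 rad) or (y of trivet_3 in the frame of rack below -0.06 m and value of joint handle_3 above 0.2 rad))), for 0.05 s.
6. the handle of the trivet in the right pocket is rocked back towards the robot, more than 0.2 rad past upright (((y of trivet_1 in the frame of rack below -0.06 m and value of joint handle_1 below -0.2 rad) or (y of trivet_2 in the frame of rack below -0.06 m and value of joint handle_2 below -0.2 rad) or (y of trivet_3 in the frame of rack below -0.06 m and value of joint handle_3 below -0.2 rad))), for 0.05 s.
At the end, for the whole second after the job is handed in: The loose trivet lies flat in the red tray (tilt under 0.05 rad, within 35 mm of the tray's middle along both of its axes, foot on the tray floor), released and at rest; both tight trivets are flat in their own pockets (moved less than 12 mm) and at rest, with handles within 0.17 rad of upright (distance of each of sound_trivet_a, sound_trivet_b from where it was at the start of the episode below 0.012 m and angle between each of sound_trivet_a, sound_trivet_b, worn_trivet's own z axis and vertical below 0.05 rad and linear speed of each of trivet_1, trivet_2, trivet_3 below 0.02 m/s and (value of joint handle_1 between -0.17 and 0.17 rad or horizontal distance between trivet_1 and tray below 0.06 m) and (value of joint handle_2 between -0.17 and 0.17 rad or horizontal distance between trivet_2 and tray below 0.06 m) and (value of joint handle_3 between -0.17 and 0.17 rad or horizontal distance between trivet_3 and tray below 0.06 m) and x of worn_trivet in the frame of tray between -0.035 and 0.035 m and y of worn_trivet in the frame of tray between -0.035 and 0.035 m and z of worn_trivet in the frame of tray below 0.016 m); the robot touches nothing.
It fails at once if a sound trivet is levered up on edge (tilted more than 0.10 rad) or moved more than 20 mm, as out of its pocket (angle between any of sound_trivet_a, sound_trivet_b's own z axis and vertical above 0.1 rad or distance of any of sound_trivet_a, sound_trivet_b from where it was at the start of the episode above 0.02 m).
It fails at once if a trivet is forced against the rack with more than 40 N (contact force between any of trivet_1, trivet_2, trivet_3 and rack above 40 N).
It fails at once if a trivet is dropped or banged into the tray (more than 40 N) (contact force between any of trivet_1, trivet_2, trivet_3 and tray above 40 N).
It fails at once if the cup, jar, ladle, bottle or bowl is pushed more than 30 mm (distance of any of cup, jar, ladle, bottle, bowl from where it was at the start of the episode above 0.03 m).
It also fails if it takes over 69 s, if anything falls off the work surface, if the arm or the gripper's body presses on something with over 40 N, if the wrist force passes 120 N, or if a joint passes its speed limit or range.

## Robot

A 6-joint arm with a two-finger parallel gripper is mounted at the origin on the work surface. World frame = base frame: x ahead of the robot, y to its left, z up, the work surface at z = 0. Lengths are in m, angles in rad, forces in N, time in s.
With the tool pointing down it reaches from about 0.325 to 0.9 m from the base axis. Payload 6.1 kg.
Tool frame: the origin (TCP) lies between the finger pads; the fingertips stand 14 mm ahead of it and the grasp point (between the pads) lies 5 mm behind it; z points along the fingers, x is the direction in which the jaws open and shut, and the axes are right-handed (so a half turn about z gives the same grasp; the last joint's range is limited). The gripper opens to 85 mm and grips with 20 to 120 N. Pads are 22 mm wide; open, the fingers measure 114 mm over their backs; the gripper's body (76 mm by 85 mm) begins 54 mm behind the grasp point. The pads swing forward as they close: fully open they stand 13 mm farther back than shut.
Start: joints at [-1.419, 0.22, 1.526, -0, 1.395, -0.126], TCP at [0.171, -0.601, 0.245] pointing down, gripper open.
Joint ranges: [-2.98, 2.98], [-0.91, 2.08], [0.09, 2.57], [-1.24, 4.39], [0.2, 2.65], [-2.68, 2.68]. Speed limits (rad/s): [2.57, 2.57, 3.01, 3.14, 3.14, 3.14].

## Interface

Orientations are given as a unit quaternion [x, y, z, w].
In Python, from plant import bot, viewer gives the robot as it stands. The module is installed in compiled form; this text tells all that it offers.
- The arm moves only by the tool arm_command, never from a script. Its argument "commands" is a list of rows, each an object with "turn": the turn, a rotation vector about the tool's x, y, z in units of 6 degrees (1.0 is 6 degrees), a list of three; "translation": the shift along the tool's x, y, z in units of 25 mm (1.0 is 25 mm), a list of three; "gripper": the finger opening in mm, from 0 to 85.4. In form: [{"turn": [ax, ay, az], "translation": [tx, ty, tz], "gripper": gripper}, ...]. A call has 1 to 5 rows; each row is the pose to reach, as a shift and turn from the pose measured when the call began, along the tool's axes at that moment; what a row does not reach only later rows make up. A row lasts 1/12 s, in which the tool goes at most 41.7 mm and 7.16 degrees, less where a joint would pass 70% of its speed; a pose out of reach is approached as far as the arm can. A call with a gripper value outside its range is refused whole. The fingers move at their own pace and stop on an object; the grip force is fixed at half the most. Time passes only in rows, so rows that repeat a pose let the fingers close. It gives the time, the measured TCP pose, the force and the opening at its end, in the units of the state.
- bot.sense(): the state, without advancing time (a new reading comes with each control period).
- viewer.grab_frame(name): name is "scene" or "top" or "wrist"; returns a dict with "color" (384x512x3 uint8, red, green, blue), "K" (3x3 intrinsics, pixels), "k1" (the pictures are not rectified: a ray, as slopes to the right and down, at radius r is drawn at 1 + k1 r^2 times it, then the intrinsics apply), "T" (4x4, takes a point from camera to world coordinates); the wrist camera has in their place "tool_from_camera" (4x4, takes a point from camera to tool coordinates, whose origin is the TCP and whose axes are the tool frame's). Camera axes: x right, y down, z forward; pixel columns grow to the right and rows downward; lengths in m; the calibration is good to about 2 mm. A picture is of the moment at which its call begins: read the wrist's pose just before it. There is no depth.
- bot.job_done(): hands the job in, once; it reports no verdict.
The state is a dict: "clock": time; "joints": joint angles; "joint_velocities": joint speeds; "joint_torque": joint torques, N m; "ee_pos": TCP position; "eef_rot": TCP orientation; "ft_force": force on the tool from outside, world axes, zero at the start; "wrist_torque": the same for the moment, N m; "opening": opening from 0.0 (shut) to 1.0 (fully open).
Only numpy, scipy, OpenCV 4.12 (cv2) and the standard library are available. Lean on these libraries where they do the work, as an engineer would, in place of code of your own. Each camera call takes 0.05 s, during which the arm holds its last target.

## Working session

There is one attempt and no reset: what is moved stays moved. The work goes in short steps, Python scripts to look and compute and a tool call to move; the robot and the scene stay as the last step left them, time stands still between calls to the robot, and variables do not carry over. Pictures are saved under pics/ and viewed, and the job is handed in when it is done.

Besides the shell and the picture viewer there is one more tool, called after "Request:" by a JSON object that holds its "api" and its "payload", one argument or row to a line. arm_command: Moves the arm, as the interface text tells. Its arguments: {"type":"object","properties":{"commands":{"type":"array","items":{"type":"object","properties":{"turn":{"type":"array","items":{"type":"number"}},"translation":{"type":"array","items":{"type":"number"}},"gripper":{"type":"number"}}}}},"required":["commands"]}

```bash
mkdir -p pics; python3 - <<'E'
from plant import bot, viewer
import cv2
s=bot.sense()
for k in s: print(k,s[k])
for n in ["scene","top"]:
    f=viewer.grab_frame(n); cv2.imwrite(f"pics/{n}0.png",f["color"][:,:,::-1]); print(n,f["K"],f["k1"],f["T"])
E
```

```text
clock 0.0
joints [-1.41909579e+00  2.21226382e-01  1.52763562e+00  1.63679809e-05
  1.39468422e+00 -1.26088212e-01]
joint_velocities [0.00159306 0.00055878 0.00031708 0.00032991 0.00185644 0.00217494]
joint_torque [-1.21062043e-03 -4.96904826e+01 -3.89397454e+01 -3.62794499e-04
  1.12392695e-02  4.16874162e-07]
ee_pos [ 0.1713132  -0.60045654  0.24418608]
eef_rot [ 7.98193539e-01 -6.02400299e-01 -6.93857334e-04 -6.87559554e-04]
ft_force [-0.98904411  0.34832292  0.27095182]
wrist_torque [-0.00528766  0.00860336  0.00337323]
opening 1.0023080444723
scene [[364.4386823    0.         260.86766065]
 [  0.         364.4386823  198.68214623]
 [  0.           0.           1.        ]] -0.011547039326548242 [[-0.66676225  0.52348803 -0.53046054  1.17872352]
 [ 0.745071    0.4517501  -0.49070465  0.62324955]
 [-0.01724241 -0.7224141  -0.69124566  0.94849052]
 [ 0.          0.          0.          1.        ]]
top [[459.07923426   0.         252.26528791]
 [  0.         459.07923426 185.14408178]
 [  0.           0.           1.        ]] -0.0118006400344291 [[ 0.02643717 -0.99228527  0.12112395  0.32893506]
 [-0.99958515 -0.02485544  0.0145514   0.01921572]
 [-0.01142855 -0.1214584  -0.99253073  1.66146212]
 [ 0.          0.          0.          1.        ]]
```

View pics/scene0.png

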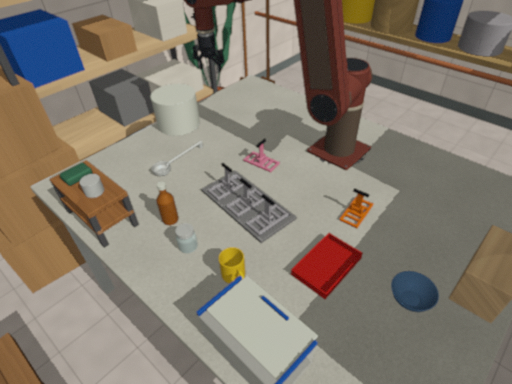

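View pics/top0.png

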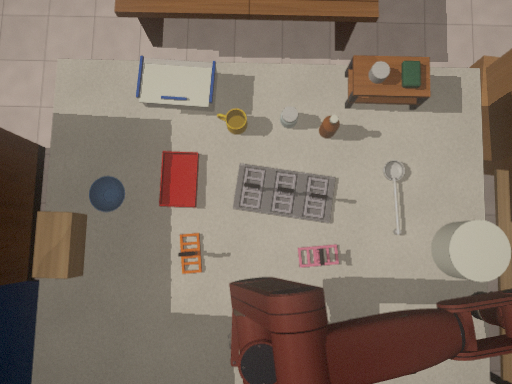

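The top view shows the rack at about (285,193), holding three trivets with black bars near (252,186), (286,191) and (317,196). The red tray is at (180,180). The orange look-alike at (190,253) and the pink one at (319,256) are not part of the job. Next I'll measure.

```bash
cat > h.py <<'E'
import numpy as np, cv2
from plant import bot, viewer
def ray(f,uv):
    K=f["K"]; x=(uv[0]-K[0,2])/K[0,0]; y=(uv[1]-K[1,2])/K[1,1]
    rd=np.hypot(x,y); r=rd
    for _ in range(10): r=rd/(1+f["k1"]*r*r)
    s=r/rd if rd>0 else 1
    return np.array([x*s,y*s,1.])
def cast(f,uv,z,T=None):
    T=f["T"] if T is None else T
    d=T[:3,:3]@ray(f,uv); o=T[:3,3]
    return o+d*(z-o[2])/d[2]
def proj(f,p,T=None):
    T=f["T"] if T is None else T
    q=T[:3,:3].T@(np.asarray(p)-T[:3,3]); q=q/q[2]; r2=q[0]**2+q[1]**2
    q=q[:2]*(1+f["k1"]*r2)
    return np.array([q[0]*f["K"][0,0]+f["K"][0,2],q[1]*f["K"][1,1]+f["K"][1,2]])
E
python3 - <<'E'
from h import *
f=viewer.grab_frame("top"); im=f["color"]
cv2.imwrite("pics/topz.png",cv2.resize(im[150:230,150:345],None,fx=4,fy=4,interpolation=cv2.INTER_CUBIC)[:,:,::-1])
for p in [(240,200),(270,215),(325,214),(310,172),(286,191),(252,186),(225,190),(345,190),(268,188)]: print(p,im[p[1],p[0]])
i=im.astype(int)
red=((i[...,0]>110)&(i[...,1]<50)&(i[...,2]<50)).astype(np.uint8); red[230:]=0
n,l,st,c=cv2.connectedComponentsWithStats(red); k=1+st[1:,4].argmax(); print("red",st[k],c[k])
cn=max(cv2.findContours((l==k).astype(np.uint8),0,2)[0],key=cv2.contourArea)
r=cv2.minAreaRect(cn); print(r)
P=np.array([cast(f,p,0.03)for p in cv2.boxPoints(r)]); print(P, P.mean(0), np.linalg.norm(np.diff(P,axis=0),axis=1))
s=viewer.grab_frame("scene"); cv2.imwrite("pics/scz.png",cv2.resize(s["color"][145:300,190:370],None,fx=4,fy=3.8,interpolation=cv2.INTER_CUBIC)[:,:,::-1])
E
```

```text
(240, 200) [108 104  96]
(270, 215) [175 166 153]
(325, 214) [127 120 114]
(310, 172) [165 157 144]
(286, 191) [66 61 57]
(252, 186) [63 61 58]
(225, 190) [171 162 146]
(345, 190) [170 161 148]
(268, 188) [92 88 84]
red [162 155  11  51 234] [166.29487179 182.72222222]
((167.893798828125, 180.28492736816406), (9.462507247924805, 50.01263427734375), 4.184916019439697)
[[0.4489123  0.36588877 0.03      ]
 [0.62999623 0.36179687 0.03      ]
 [0.62828292 0.32743618 0.03      ]
 [0.44731369 0.3319781  0.03      ]] [0.53862628 0.34677498 0.03      ] [0.18113016 0.03440337 0.18102621]
```

View pics/topz.png

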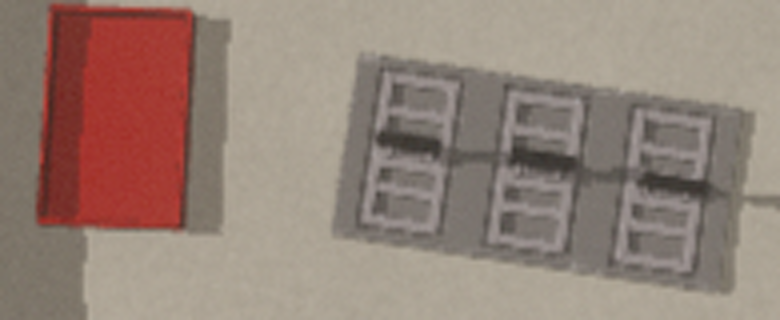

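View pics/scz.png

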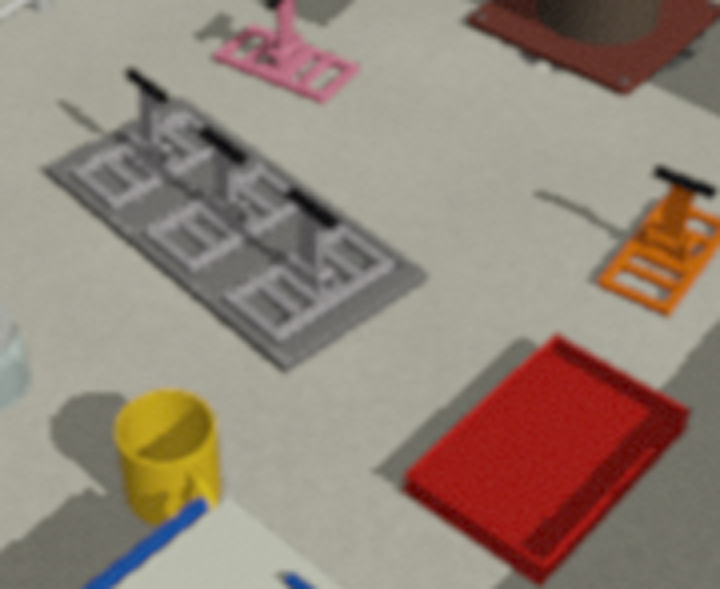

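```bash
python3 - <<'E'
from h import *
f=viewer.grab_frame("top"); s=viewer.grab_frame("scene")
Z=lambda p:((p[0]+.5)/4-.5+150,(p[1]+.5)/4-.5+150)
S=lambda p:((p[0]+.5)/4-.5+190,(p[1]+.5)/3.8-.5+145)
def rect(ps,F,z):
    P=np.array([cast(F[0],F[1](p),z)[:2] for p in ps]); print(P.round(4).tolist(),P.mean(0).round(4))
    e=P[1]-P[0]+P[2]-P[3]; g=P[0]-P[3]+P[1]-P[2]
    print(" len",np.linalg.norm(e)/2,np.linalg.norm(g)/2,"yaw",np.arctan2(-e[1],-e[0])-np.pi/2,np.arctan2(g[1],g[0]))
    return P.mean(0)
print("rack");rect([(358,53),(754,110),(733,293),(332,236)],(f,Z),.014)
print("rack sc");rect([(286,369),(43,170),(188,98),(427,275)],(s,S),.014)
print("tray");rect([(50,6),(192,9),(184,229),(38,226)],(f,Z),.03)
print("tray sc");rect([(541,572),(406,478),(557,337),(688,410)],(s,S),.03)
def tri(a,b):
    A=[];B=[]
    for F,uv in((f,a),(s,b)):
        d=F["T"][:3,:3]@ray(F,uv); d/=np.linalg.norm(d); M=np.eye(3)-np.outer(d,d); A.append(M);B.append(M@F["T"][:3,3])
    return np.linalg.lstsq(np.vstack(A),np.hstack(B),rcond=None)[0]
g=f["color"].astype(int).mean(2)
for n,a0,b0 in (("L",(409,143),(313,206)),("M",(543,159),(222,145)),("R",(677,185),(146,84))):
    print(n,cast(f,Z(a0),.105).round(4),cast(s,S(b0),.105).round(4),tri(Z(a0),S(b0)).round(4))
    print(" px",Z(a0),S(b0))
E
```

```text
rack
[[0.6104, 0.0933], [0.567, -0.2663], [0.4014, -0.2483], [0.4432, 0.1117]] [ 0.5055 -0.0774]
 len 0.36233263360030904 0.16738378814941246 yaw -0.1178836262456866 -0.10916691653141748
rack sc
[[0.6143, 0.0977], [0.5745, -0.2499], [0.4025, -0.2246], [0.4494, 0.1166]] [ 0.5102 -0.0651]
 len 0.347119703113073 0.16990531200492826 yaw -0.12523311846108642 -0.1304869300966521
tray
[[0.644, 0.373], [0.6443, 0.244], [0.4449, 0.243], [0.4443, 0.3736]] [0.5444 0.3084]
 len 0.12980442112784885 0.1995597671989647 yaw 0.0038759988703966908 0.0008605347452675041
tray sc
[[0.6509, 0.3744], [0.6477, 0.2494], [0.4504, 0.2518], [0.4493, 0.3742]] [0.5496 0.3125]
 len 0.12373952560657175 0.1994683652975703 yaw -0.00897708349912496 -0.005524678876278762
L [0.5181 0.0433 0.105 ] [0.5167 0.0427 0.105 ] [0.5178 0.0435 0.1063]
 px (251.875, 185.375) (267.875, 198.8421052631579)
M [ 0.5072 -0.0712  0.105 ] [ 0.5074 -0.0712  0.105 ] [ 0.5072 -0.0713  0.1049]
 px (285.375, 189.375) (245.125, 182.78947368421052)
R [ 0.4878 -0.1854  0.105 ] [ 0.4881 -0.1867  0.105 ] [ 0.4881 -0.1858  0.1054]
 px (318.875, 195.875) (226.125, 166.73684210526315)
```

```bash
cat >> h.py <<'E'
from scipy.spatial.transform import Rotation as R
def to(p,yaw=None):
    s=bot.sense(); r=R.from_quat(s["eef_rot"]); 
    t=r.inv().apply(np.asarray(p)-s["ee_pos"])/.025
    if yaw is None: return print("trans",t.round(2))
    c,n=np.cos(yaw),np.sin(yaw)
    D=R.from_matrix(np.array([[c,n,0],[n,-c,0],[0,0,-1.]]))
    rv=(r.inv()*D).as_rotvec(degrees=True)/6
    print("trans",t.round(3).tolist(),"turn",rv.round(3).tolist())
def wr(name):
    s=bot.sense(); f=viewer.grab_frame("wrist"); T=np.eye(4); T[:3,:3]=R.from_quat(s["eef_rot"]).as_matrix(); T[:3,3]=s["ee_pos"]
    f["T"]=T@f["tool_from_camera"]; cv2.imwrite(name,f["color"][:,:,::-1]); return f
E
python3 -c "
from h import *
to([.519,.043,.22],-.117)"
```

```text
trans [-20.952, -20.434, 1.012] turn [-0.005, 0.006, -11.23]
```

Request:
{"api": "arm_command", "payload": {
  "commands": [
    {"translation":[-20.95,-20.43,1],"turn":[0,0,-11.23],"gripper":85},
    {"translation":[-20.95,-20.43,1],"turn":[0,0,-11.23],"gripper":85},
    {"translation":[-20.95,-20.43,1],"turn":[0,0,-11.23],"gripper":85},
    {"translation":[-20.95,-20.43,1],"turn":[0,0,-11.23],"gripper":85},
    {"translation":[-20.95,-20.43,1],"turn":[0,0,-11.23],"gripper":85}
  ]
}}

```text
clock: 0.72
ee_pos: [0.2707, -0.416, 0.2379]
eef_rot: [0.946, -0.325, 0.0, -0.0]
ft_force: [0.4, -0.7, 0.1]
opening: 0.996
```

```bash
python3 -c "
from h import *
to([.519,.043,.22],-.117)"
```

```text
trans [-3.464, -20.586, 0.728] turn [-0.005, 0.0, -5.209]
```

Request:
{"api": "arm_command", "payload": {
  "commands": [
    {"translation":[-3.46,-20.59,0.72],"turn":[0,0,-5.21],"gripper":85},
    {"translation":[-3.46,-20.59,0.72],"turn":[0,0,-5.21],"gripper":85},
    {"translation":[-3.46,-20.59,0.72],"turn":[0,0,-5.21],"gripper":85},
    {"translation":[-3.46,-20.59,0.72],"turn":[0,0,-5.21],"gripper":85},
    {"translation":[-3.46,-20.59,0.72],"turn":[0,0,-5.21],"gripper":85}
  ]
}}

```text
clock: 1.13
ee_pos: [0.3697, -0.2328, 0.2313]
eef_rot: [0.998, -0.055, 0.0, 0.0]
ft_force: [0.8, 0.0, -0.4]
opening: 0.997
```

```bash
python3 -c "
from h import *
to([.519,.043,.22],-.117)"
```

```text
trans [4.712, -11.626, 0.455] turn [0.001, -0.009, 0.057]
```

Request:
{"api": "arm_command", "payload": {
  "commands": [
    {"translation":[4.71,-11.63,0.45],"turn":[0,0,0.06],"gripper":85},
    {"translation":[4.71,-11.63,0.45],"turn":[0,0,0.06],"gripper":85},
    {"translation":[4.71,-11.63,0.45],"turn":[0,0,0.06],"gripper":60},
    {"translation":[4.71,-11.63,0.45],"turn":[0,0,0.06],"gripper":50},
    {"translation":[4.71,-11.63,0.45],"turn":[0,0,0.06],"gripper":50}
  ]
}}

```text
clock: 1.55
ee_pos: [0.4686, -0.0493, 0.2241]
eef_rot: [0.998, -0.059, 0.001, 0.0]
ft_force: [1.7, -1.3, 0.0]
opening: 0.604
```

Request:
{"api": "arm_command", "payload": {
  "commands": [
    {"translation":[4.71,-11.63,0.45],"turn":[0,0,0],"gripper":50}
  ]
}}

```text
clock: 1.63
ee_pos: [0.4886, -0.0127, 0.2227]
eef_rot: [0.998, -0.058, 0.001, 0.0]
ft_force: [0.0, -0.8, 0.4]
opening: 0.585
```

```bash
python3 -c "
from h import *
to([.519,.043,.22],-.117)"
```

```text
trans [0.946, -2.353, 0.108] turn [0.005, -0.029, 0.001]
```

Request:
{"api": "arm_command", "payload": {
  "commands": [
    {"translation":[0.95,-2.35,0.1],"turn":[0,0,0],"gripper":50},
    {"translation":[0.95,-2.35,0.1],"turn":[0,-0.03,0],"gripper":50},
    {"translation":[0.95,-2.35,0.1],"turn":[0,-0.03,0],"gripper":50}
  ]
}}

```text
clock: 1.88
ee_pos: [0.5204, 0.0471, 0.2201]
eef_rot: [0.998, -0.056, 0.0, -0.001]
ft_force: [-0.2, 0.1, 0.4]
opening: 0.585
```

```bash
python3 -c "
from h import *
to([.519,.043,.22],-.117)
f=wr('pics/w1.png'); print(f['T'],f['K'])
for p in [(.5178,.0435,.105),(.5072,-.0713,.105)]: print(proj(f,p))
"
```

```text
trans [-0.038, 0.169, 0.003] turn [-0.011, -0.003, 0.044]
[[ 9.93676676e-01 -1.08517424e-01 -2.88206748e-02  5.27327754e-01]
 [-1.12278488e-01 -9.59343014e-01 -2.58948882e-01  1.12771927e-01]
 [ 4.51552717e-04  2.60547406e-01 -9.65460950e-01  3.48082554e-01]
 [ 0.00000000e+00  0.00000000e+00  0.00000000e+00  1.00000000e+00]] [[272.96495993   0.         254.35402835]
 [  0.         272.96495993 191.35342775]
 [  0.           0.           1.        ]]
[252.41172935 195.83801799]
[254.89072397 302.56860087]
```

View pics/w1.png

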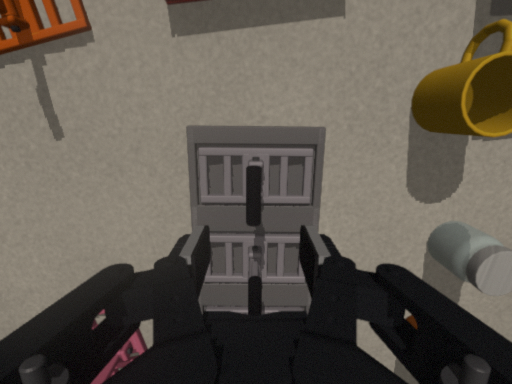

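The wrist view shows the left bar at (253,195), matching the projected (252,196). Its foot spans columns 198–313 and rows 149–205. I'll check the foot centre and the rack frame, then descend.

```bash
python3 -c "
from h import *
f=wr('pics/w1b.png')
P=np.array([cast(f,p,.018) for p in [(199,149),(312,149),(314,204),(197,204)]]);print(P,P.mean(0))
Q=np.array([cast(f,p,.014) for p in [(187,126),(326,127)]]);print(Q,Q.mean(0), Q[1]-Q[0])
c=f['color'][110:260,170:340]; cv2.imwrite('pics/w1z.png',cv2.resize(c,None,fx=4,fy=4,interpolation=cv2.INTER_CUBIC)[:,:,::-1])
to([.5178,.0435,.11],-.117)
"
```

```text
[[ 0.45618348  0.08193052  0.018     ]
 [ 0.59116884  0.06662612  0.018     ]
 [ 0.58967417 -0.00302917  0.018     ]
 [ 0.44218479  0.01368018  0.018     ]] [0.51980282 0.03980191 0.018     ]
[[0.44560837 0.1101204  0.014     ]
 [0.61007237 0.09030225 0.014     ]] [0.52784037 0.10021132 0.014     ] [ 0.164464   -0.01981815  0.        ]
trans [-0.044, 0.013, 4.396] turn [0.008, 0.008, 0.025]
```

View pics/w1z.png

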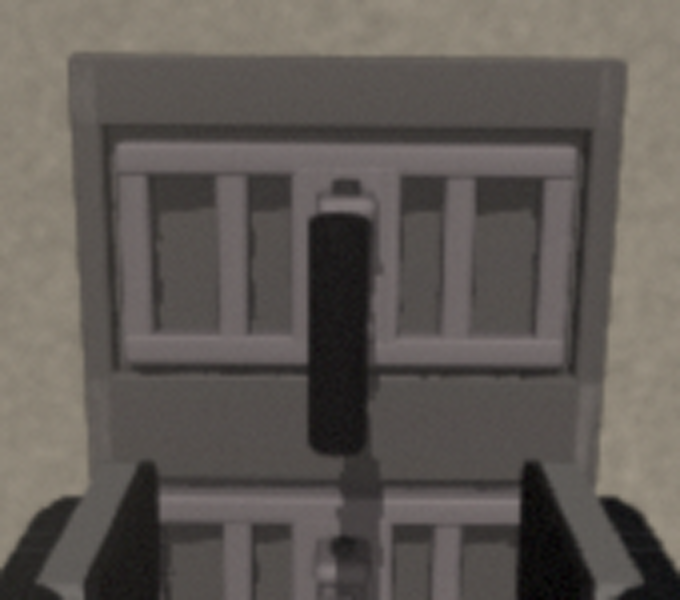

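Request:
{"api": "arm_command", "payload": {
  "commands": [
    {"translation":[-0.04,0,1.6],"turn":[0,0,0.03],"gripper":44},
    {"translation":[-0.04,0,3.2],"turn":[0,0,0.03],"gripper":40},
    {"translation":[-0.04,0,4.4],"turn":[0,0,0.03],"gripper":40},
    {"translation":[-0.04,0,4.76],"turn":[0,0,0.03],"gripper":40},
    {"translation":[-0.04,0,4.76],"turn":[0,0,0.03],"gripper":40}
  ]
}}

```text
clock: 2.4
ee_pos: [0.5152, 0.0428, 0.0982]
eef_rot: [0.998, -0.06, -0.004, 0.001]
ft_force: [0.1, -0.4, 0.3]
opening: 0.467
```

```bash
cat >> h.py <<'E'
def st():
    s=bot.sense(); ex=np.array([np.cos(.117),-np.sin(.117),0])
    print("t %.2f"%s["clock"],s["ee_pos"].round(4),"xr %.4f"%(s["ee_pos"]@ex),"F",s["ft_force"].round(2),"fx %.2f"%(s["ft_force"]@ex),"op",round(s["opening"]*85.4,1))
E
python3 -c "
from h import *
st()
f=wr('pics/w2.png');f=viewer.grab_frame('wrist');st()
"
```

```text
t 2.40 [0.5152 0.0428 0.0982] xr 0.5067 F [ 0.13 -0.37  0.31] fx 0.17 op 39.9
t 2.50 [0.5188 0.043  0.1024] xr 0.5102 F [ 0.23 -0.13  0.14] fx 0.24 op 40.2
```

View pics/w2.png

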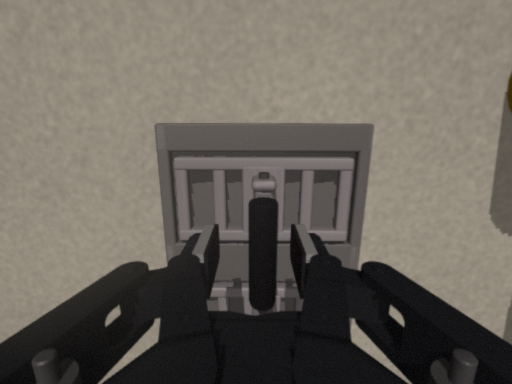

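Request:
{"api": "arm_command", "payload": {
  "commands": [
    {"translation":[0.15,0,0],"turn":[0,0,0],"gripper":40},
    {"translation":[0.3,0,0],"turn":[0,0,0],"gripper":40},
    {"translation":[0.42,0,0],"turn":[0,0,0],"gripper":40},
    {"translation":[0.42,0,0],"turn":[0,0,0],"gripper":40}
  ]
}}

```text
clock: 2.83
ee_pos: [0.5311, 0.0415, 0.1041]
eef_rot: [0.998, -0.059, 0.002, 0.001]
ft_force: [1.3, 0.7, -0.1]
opening: 0.471
```

Request:
{"api": "arm_command", "payload": {
  "commands": [
    {"translation":[0.08,0,0],"turn":[0,0,0],"gripper":40},
    {"translation":[0.16,0,0],"turn":[0,0,0],"gripper":40}
  ]
}}

```text
clock: 3.0
ee_pos: [0.5347, 0.0411, 0.1042]
eef_rot: [0.998, -0.059, 0.001, 0.001]
ft_force: [-3.2, -0.0, 1.5]
opening: 0.474
```

Request:
{"api": "arm_command", "payload": {
  "commands": [
    {"translation":[0.08,0,0],"turn":[0,0,0],"gripper":40},
    {"translation":[0.16,0,0],"turn":[0,0,0],"gripper":40}
  ]
}}

```text
clock: 3.17
ee_pos: [0.5385, 0.0407, 0.1042]
eef_rot: [0.998, -0.059, 0.001, 0.001]
ft_force: [-3.2, 0.5, 2.4]
opening: 0.469
```

Request:
{"api": "arm_command", "payload": {
  "commands": [
    {"translation":[0.08,0,0],"turn":[0,0,0],"gripper":40},
    {"translation":[0.16,0,0],"turn":[0,0,0],"gripper":40}
  ]
}}

```text
clock: 3.33
ee_pos: [0.5425, 0.0402, 0.1042]
eef_rot: [0.998, -0.059, 0.001, 0.001]
ft_force: [-2.8, -0.4, 1.8]
opening: 0.469
```

```bash
python3 -c "
from h import *
st()"
```

```text
t 3.33 [0.5425 0.0402 0.1042] xr 0.5341 F [-2.82 -0.44  1.8 ] fx -2.75 op 40.1
```

Request:
{"api": "arm_command", "payload": {
  "commands": [
    {"translation":[0.1,0,0],"turn":[0,0,0],"gripper":40},
    {"translation":[0.2,0,0],"turn":[0,0,0],"gripper":40},
    {"translation":[0.3,0,0],"turn":[0,0,0],"gripper":40},
    {"translation":[0.4,0,0],"turn":[0,0,0],"gripper":40}
  ]
}}

```text
clock: 3.67
ee_pos: [0.5521, 0.0391, 0.1035]
eef_rot: [0.998, -0.059, 0.0, 0.001]
ft_force: [-3.0, 0.0, -1.8]
opening: 0.469
```

```bash
python3 -c "
from h import *
st();f=wr('pics/w3.png');f=viewer.grab_frame('scene'); cv2.imwrite('pics/s3.png',cv2.resize(f['color'][145:300,190:370],None,fx=4,fy=3.8,interpolation=cv2.INTER_CUBIC)[:,:,::-1]);st()"
```

```text
t 3.67 [0.5521 0.0391 0.1035] xr 0.5438 F [-3.03  0.04 -1.82] fx -3.01 op 40.1
t 3.77 [0.5524 0.039  0.1037] xr 0.5441 F [-2.28  0.24 -0.18] fx -2.30 op 39.9
```

View pics/w3.png

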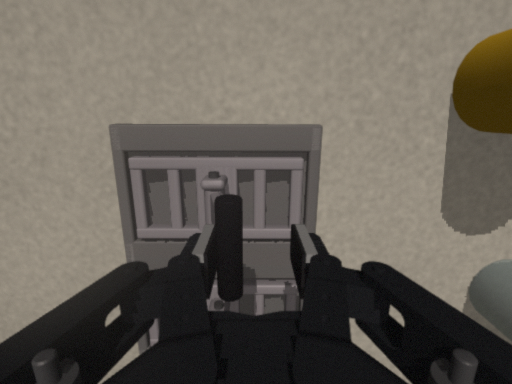

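View pics/s3.png

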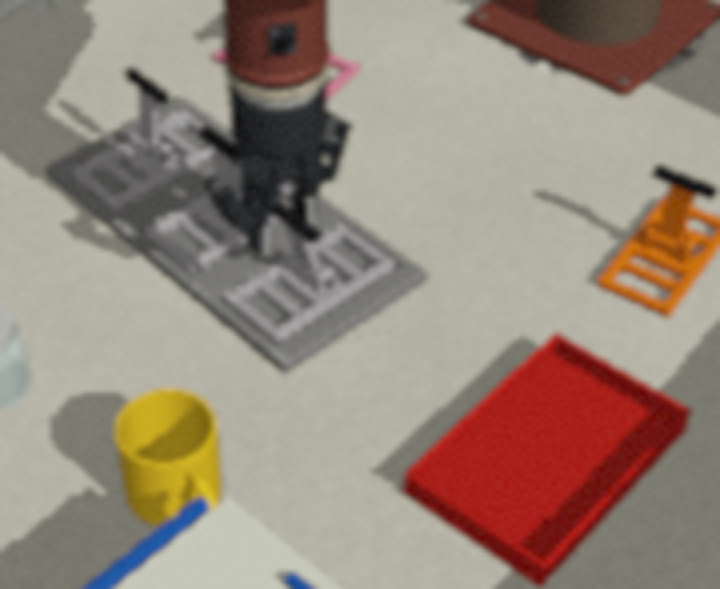

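```bash
cat >> h.py <<'E'
ex=np.array([np.cos(.117),-np.sin(.117),0])
def barlean(f,bar,hinge):
    # both image points: bar far end centre (y-end), hinge pin centre at same end
    b=cast(f,bar,.103)@ex; h=cast(f,hinge,.030)@ex
    print("bar %.4f hinge %.4f d %.4f lean %.3f"%(b,h,b-h,np.arcsin((b-h)/.075)))
E
python3 -c "
from h import *
f=wr('pics/w3b.png')
barlean(f,(229,200),(214,184))
barlean(f,(229,298),(214,184))
c=f['color'][110:310,100:330]; cv2.imwrite('pics/w3z.png',cv2.resize(c,None,fx=3,fy=3,interpolation=cv2.INTER_CUBIC)[:,:,::-1])
"
```

```text
bar 0.5312 hinge 0.5131 d 0.0181 lean 0.244
bar 0.5297 hinge 0.5131 d 0.0167 lean 0.224
```

View pics/w3z.png

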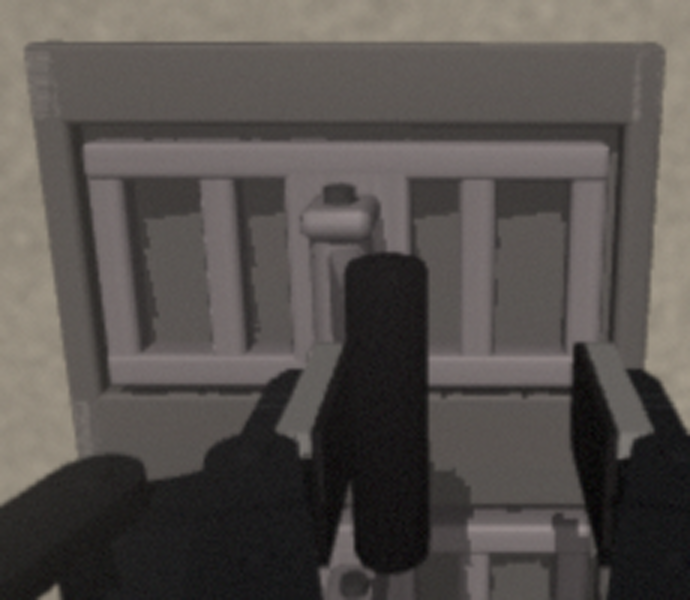

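The lean measures 0.22–0.25 rad, so I'll push 3.5 mm more for margin. Then I'll push back the other way, targeting a TCP of about xr 0.478–0.481.

Request:
{"api": "arm_command", "payload": {
  "commands": [
    {"translation":[0.07,0,0],"turn":[0,0,0],"gripper":40},
    {"translation":[0.14,0,0],"turn":[0,0,0],"gripper":40},
    {"translation":[0.14,0,0],"turn":[0,0,0],"gripper":40}
  ]
}}

```text
clock: 4.07
ee_pos: [0.5559, 0.0387, 0.1037]
eef_rot: [0.998, -0.059, 0.0, 0.001]
ft_force: [-3.6, 0.5, -1.6]
opening: 0.471
```

```bash
python3 -c "
from h import *
st()"
```

```text
t 4.07 [0.5559 0.0387 0.1037] xr 0.5476 F [-3.56  0.53 -1.59] fx -3.59 op 40.2
```

Request:
{"api": "arm_command", "payload": {
  "commands": [
    {"translation":[-0.15,0,0],"turn":[0,0,0],"gripper":40},
    {"translation":[-0.4,0,0],"turn":[0,0,0],"gripper":40},
    {"translation":[-0.7,0,0],"turn":[0,0,0],"gripper":40},
    {"translation":[-0.9,0,0],"turn":[0,0,0],"gripper":40},
    {"translation":[-0.9,0,0],"turn":[0,0,0],"gripper":40}
  ]
}}

```text
clock: 4.48
ee_pos: [0.5325, 0.0416, 0.1038]
eef_rot: [0.998, -0.059, 0.0, 0.0]
ft_force: [-0.5, -0.6, 0.4]
opening: 0.469
```

Request:
{"api": "arm_command", "payload": {
  "commands": [
    {"translation":[-0.1,0,0],"turn":[0,0,0],"gripper":40},
    {"translation":[-0.2,0,0],"turn":[0,0,0],"gripper":40},
    {"translation":[-0.3,0,0],"turn":[0,0,0],"gripper":40}
  ]
}}

```text
clock: 4.73
ee_pos: [0.5269, 0.0423, 0.1052]
eef_rot: [0.998, -0.059, 0.003, 0.001]
ft_force: [4.1, -0.9, 4.2]
opening: 0.469
```

Request:
{"api": "arm_command", "payload": {
  "commands": [
    {"translation":[-0.1,0,0],"turn":[0,0,0],"gripper":40},
    {"translation":[-0.2,0,0],"turn":[0,0,0],"gripper":40},
    {"translation":[-0.3,0,0],"turn":[0,0,0],"gripper":40}
  ]
}}

```text
clock: 4.98
ee_pos: [0.5201, 0.0431, 0.1058]
eef_rot: [0.998, -0.059, 0.004, 0.001]
ft_force: [4.7, -1.3, 1.9]
opening: 0.469
```

```bash
python3 -c "
from h import *
st()"
```

```text
t 4.98 [0.5201 0.0431 0.1058] xr 0.5115 F [ 4.68 -1.29  1.86] fx 4.80 op 40.1
```

Request:
{"api": "arm_command", "payload": {
  "commands": [
    {"translation":[-0.07,0,0.03],"turn":[0,0,0],"gripper":40},
    {"translation":[-0.14,0,0.05],"turn":[0,0,0],"gripper":40},
    {"translation":[-0.21,0,0.07],"turn":[0,0,0],"gripper":40},
    {"translation":[-0.28,0,0.07],"turn":[0,0,0],"gripper":40},
    {"translation":[-0.35,0,0.07],"turn":[0,0,0],"gripper":40}
  ]
}}

```text
clock: 5.4
ee_pos: [0.5111, 0.0441, 0.1038]
eef_rot: [0.998, -0.059, 0.003, 0.001]
ft_force: [2.3, -0.2, 2.4]
opening: 0.468
```

```bash
python3 -c "
from h import *
st();f=wr('pics/w4.png');st()"
```

```text
t 5.40 [0.5111 0.0441 0.1038] xr 0.5024 F [ 2.34 -0.23  2.36] fx 2.35 op 40.0
t 5.45 [0.5108 0.0442 0.1037] xr 0.5021 F [2.73 0.27 1.98] fx 2.68 op 40.3
```

View pics/w4.png

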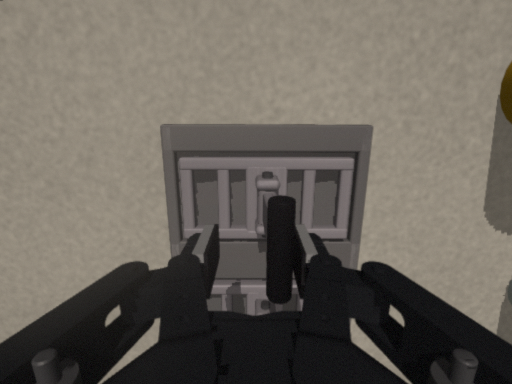

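The bar is in contact with the far finger at (280,250), nearly upright, and the foot looks flat. I'll continue the push.

Request:
{"api": "arm_command", "payload": {
  "commands": [
    {"translation":[-0.08,0,0],"turn":[0,0,0],"gripper":40},
    {"translation":[-0.16,0,0],"turn":[0,0,0],"gripper":40},
    {"translation":[-0.24,0,0],"turn":[0,0,0],"gripper":40},
    {"translation":[-0.32,0,0],"turn":[0,0,0],"gripper":40},
    {"translation":[-0.4,0,0],"turn":[0,0,0],"gripper":40}
  ]
}}

```text
clock: 5.87
ee_pos: [0.5005, 0.0454, 0.1036]
eef_rot: [0.998, -0.059, 0.003, 0.001]
ft_force: [2.4, -0.6, 2.2]
opening: 0.471
```

Request:
{"api": "arm_command", "payload": {
  "commands": [
    {"translation":[-0.08,0,0],"turn":[0,0,0],"gripper":40},
    {"translation":[-0.16,0,0],"turn":[0,0,0],"gripper":40},
    {"translation":[-0.24,0,0],"turn":[0,0,0],"gripper":40},
    {"translation":[-0.32,0,0],"turn":[0,0,0],"gripper":40},
    {"translation":[-0.4,0,0],"turn":[0,0,0],"gripper":40}
  ]
}}

```text
clock: 6.28
ee_pos: [0.4899, 0.0467, 0.103]
eef_rot: [0.998, -0.059, 0.003, 0.001]
ft_force: [3.3, 0.1, -1.5]
opening: 0.468
```

```bash
python3 -c "
from h import *
st();f=wr('pics/w5.png');st()"
```

```text
t 6.28 [0.4899 0.0467 0.103 ] xr 0.4811 F [ 3.25  0.07 -1.46] fx 3.22 op 40.0
t 6.33 [0.4896 0.0467 0.1029] xr 0.4808 F [ 1.79 -0.08 -0.61] fx 1.78 op 40.2
```

View pics/w5.png

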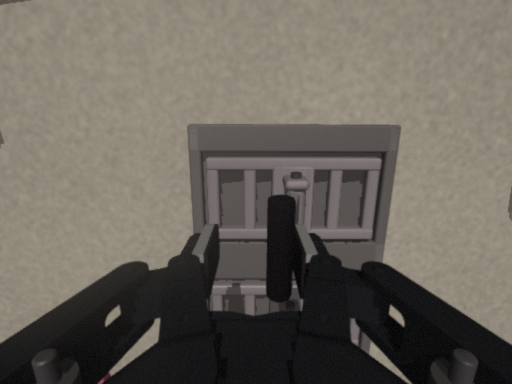

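```bash
python3 -c "
from h import *
f=wr('pics/w5b.png')
barlean(f,(281,200),(295,184));barlean(f,(279,298),(295,184))
"
```

```text
bar 0.4934 hinge 0.5115 d -0.0181 lean -0.244
bar 0.4937 hinge 0.5115 d -0.0178 lean -0.240
```

Request:
{"api": "arm_command", "payload": {
  "commands": [
    {"translation":[-0.07,0,0],"turn":[0,0,0],"gripper":40},
    {"translation":[-0.13,0,0],"turn":[0,0,0],"gripper":40},
    {"translation":[-0.13,0,0],"turn":[0,0,0],"gripper":40}
  ]
}}

```text
clock: 6.63
ee_pos: [0.4861, 0.0471, 0.1029]
eef_rot: [0.998, -0.059, 0.002, 0.001]
ft_force: [2.3, 0.9, -0.7]
opening: 0.466
```

Request:
{"api": "arm_command", "payload": {
  "commands": [
    {"translation":[0.2,0,0],"turn":[0,0,0],"gripper":40},
    {"translation":[0.5,0,0],"turn":[0,0,0],"gripper":40},
    {"translation":[0.8,0,0],"turn":[0,0,0],"gripper":40},
    {"translation":[0.95,0,0],"turn":[0,0,0],"gripper":40},
    {"translation":[0.95,0,0],"turn":[0,0,0],"gripper":40}
  ]
}}

```text
clock: 7.05
ee_pos: [0.5108, 0.0441, 0.1031]
eef_rot: [0.998, -0.059, 0.002, 0.001]
ft_force: [0.2, 0.3, -0.1]
opening: 0.473
```

Request:
{"api": "arm_command", "payload": {
  "commands": [
    {"translation":[0.09,0,0],"turn":[0,0,0],"gripper":40},
    {"translation":[0.18,0,0],"turn":[0,0,0],"gripper":40},
    {"translation":[0.27,0,0],"turn":[0,0,0],"gripper":40},
    {"translation":[0.36,0,0],"turn":[0,0,0],"gripper":40},
    {"translation":[0.45,0,0],"turn":[0,0,0],"gripper":40}
  ]
}}

```text
clock: 7.47
ee_pos: [0.5219, 0.0428, 0.103]
eef_rot: [0.998, -0.059, 0.002, 0.001]
ft_force: [-4.0, 0.7, 3.0]
opening: 0.471
```

```bash
python3 -c "
from h import *
st()"
```

```text
t 7.47 [0.5219 0.0428 0.103 ] xr 0.5133 F [-3.99  0.73  3.02] fx -4.04 op 40.2
```

Another 11.5 mm will bring it upright.

Request:
{"api": "arm_command", "payload": {
  "commands": [
    {"translation":[0.09,0,0],"turn":[0,0,0],"gripper":40},
    {"translation":[0.18,0,0],"turn":[0,0,0],"gripper":40},
    {"translation":[0.27,0,0],"turn":[0,0,0],"gripper":40},
    {"translation":[0.36,0,0],"turn":[0,0,0],"gripper":40},
    {"translation":[0.45,0,0],"turn":[0,0,0],"gripper":40}
  ]
}}

```text
clock: 7.88
ee_pos: [0.5333, 0.0414, 0.1031]
eef_rot: [0.998, -0.059, 0.002, 0.001]
ft_force: [-2.1, 0.9, 2.2]
opening: 0.467
```

```bash
python3 -c "
from h import *
st();f=wr('pics/w6.png');st()"
```

```text
t 7.88 [0.5333 0.0414 0.1031] xr 0.5248 F [-2.13  0.93  2.2 ] fx -2.23 op 39.9
t 7.93 [0.5338 0.0413 0.1032] xr 0.5253 F [-2.36  0.44  0.46] fx -2.40 op 39.9
```

View pics/w6.png

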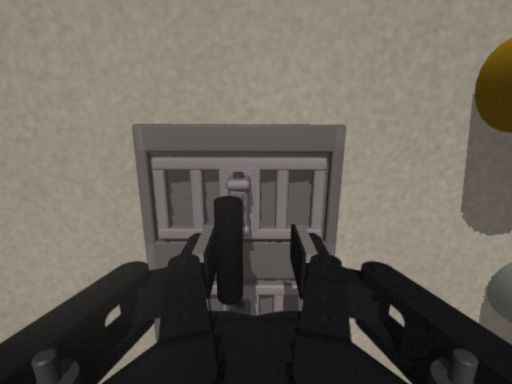

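```bash
python3 -c "
from h import *
f=wr('pics/w6b.png')
barlean(f,(229,200),(239,184));barlean(f,(229,300),(239,184))
"
```

```text
bar 0.5124 hinge 0.5136 d -0.0011 lean -0.015
bar 0.5109 hinge 0.5136 d -0.0026 lean -0.035
```

Request:
{"api": "arm_command", "payload": {
  "commands": [
    {"translation":[-0.3,0,0],"turn":[0,0,0],"gripper":40},
    {"translation":[-0.52,0,0],"turn":[0,0,0],"gripper":40},
    {"translation":[-0.52,0,0],"turn":[0,0,0],"gripper":40},
    {"translation":[-0.52,0,-1.2],"turn":[0,0,0],"gripper":40},
    {"translation":[-0.52,0,-2],"turn":[0,0,0],"gripper":40}
  ]
}}

```text
clock: 8.4
ee_pos: [0.5197, 0.043, 0.1534]
eef_rot: [0.998, -0.059, 0.002, 0.001]
ft_force: [2.0, 0.9, 0.5]
opening: 0.464
```

```bash
python3 -c "
from h import *
st();to([.5072,-.0713,.150],-.117)"
```

```text
t 8.40 [0.5197 0.043  0.1534] xr 0.5112 F [2.03 0.88 0.46] fx 1.91 op 39.7
trans [0.042, 4.601, 0.142] turn [0.009, -0.036, -0.013]
```

Request:
{"api": "arm_command", "payload": {
  "commands": [
    {"translation":[0.04,1.6,0],"turn":[0,0,0],"gripper":40},
    {"translation":[0.04,3.2,0],"turn":[0,0,0],"gripper":40},
    {"translation":[0.04,4.6,0],"turn":[0,-0.03,0],"gripper":40},
    {"translation":[0.04,4.6,0],"turn":[0,-0.03,0],"gripper":40},
    {"translation":[0.04,4.6,0],"turn":[0,-0.03,0],"gripper":40}
  ]
}}

```text
clock: 8.82
ee_pos: [0.507, -0.0729, 0.1538]
eef_rot: [0.998, -0.061, 0.001, 0.001]
ft_force: [-0.0, -0.4, -0.1]
opening: 0.468
```

```bash
python3 -c "
from h import *
st();to([.5072,-.0713,.102],-.117);f=wr('pics/w7.png')"
```

```text
t 8.82 [ 0.507  -0.0729  0.1538] xr 0.5121 F [-0.02 -0.42 -0.06] fx 0.03 op 40.0
trans [-0.004, -0.066, 2.071] turn [0.01, -0.015, -0.047]
```

View pics/w7.png

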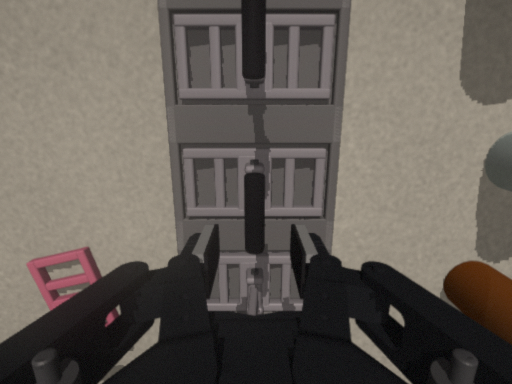

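The left handle stands upright again at (253,40). The middle bar at (255,212) is centred between the fingers, so I'll descend.

Request:
{"api": "arm_command", "payload": {
  "commands": [
    {"translation":[0,-0.07,1],"turn":[0,0,0],"gripper":40},
    {"translation":[0,-0.07,1.8],"turn":[0,0,0],"gripper":40},
    {"translation":[0,-0.07,2.05],"turn":[0,-0.02,-0.05],"gripper":40},
    {"translation":[0,-0.07,2.05],"turn":[0,-0.02,-0.05],"gripper":40}
  ]
}}

```text
clock: 9.2
ee_pos: [0.5057, -0.0683, 0.1002]
eef_rot: [0.998, -0.057, -0.003, -0.0]
ft_force: [0.5, -1.1, 0.1]
opening: 0.467
```

Request:
{"api": "arm_command", "payload": {
  "commands": [
    {"translation":[0.15,0,0],"turn":[0,0,0],"gripper":40},
    {"translation":[0.3,0,0],"turn":[0,0,0],"gripper":40},
    {"translation":[0.4,0,0],"turn":[0,0,0],"gripper":40},
    {"translation":[0.4,0,0],"turn":[0,0,0],"gripper":40}
  ]
}}

```text
clock: 9.53
ee_pos: [0.5172, -0.0696, 0.1015]
eef_rot: [0.998, -0.056, -0.001, -0.0]
ft_force: [0.5, 0.2, -0.1]
opening: 0.469
```

Request:
{"api": "arm_command", "payload": {
  "commands": [
    {"translation":[0.08,0,0],"turn":[0,0,0],"gripper":40},
    {"translation":[0.16,0,0],"turn":[0,0,0],"gripper":40}
  ]
}}

```text
clock: 9.7
ee_pos: [0.5219, -0.0702, 0.1022]
eef_rot: [0.998, -0.056, -0.001, 0.0]
ft_force: [-0.5, 1.0, 0.5]
opening: 0.468
```

Request:
{"api": "arm_command", "payload": {
  "commands": [
    {"translation":[0.08,0,0],"turn":[0,0,0],"gripper":40},
    {"translation":[0.16,0,0],"turn":[0,0,0],"gripper":40}
  ]
}}

```text
clock: 9.87
ee_pos: [0.5264, -0.0709, 0.1025]
eef_rot: [0.998, -0.057, -0.0, 0.0]
ft_force: [-0.5, 0.1, 0.0]
opening: 0.469
```

Request:
{"api": "arm_command", "payload": {
  "commands": [
    {"translation":[0.08,0,0],"turn":[0,0,0],"gripper":40},
    {"translation":[0.16,0,0],"turn":[0,0,0],"gripper":40}
  ]
}}

```text
clock: 10.03
ee_pos: [0.5306, -0.0714, 0.1026]
eef_rot: [0.998, -0.057, -0.0, 0.0]
ft_force: [-0.6, -0.6, -0.8]
opening: 0.467
```

Request:
{"api": "arm_command", "payload": {
  "commands": [
    {"translation":[0.08,0,0],"turn":[0,0,0],"gripper":40},
    {"translation":[0.16,0,0],"turn":[0,0,0],"gripper":40}
  ]
}}

```text
clock: 10.2
ee_pos: [0.5348, -0.0719, 0.1026]
eef_rot: [0.998, -0.057, -0.0, 0.0]
ft_force: [0.2, -0.8, 0.2]
opening: 0.468
```

```bash
python3 -c "
from h import *
st();f=wr('pics/w8.png');st()"
```

```text
t 10.20 [ 0.5348 -0.0719  0.1026] xr 0.5395 F [ 0.16 -0.82  0.19] fx 0.25 op 40.0
t 10.25 [ 0.5351 -0.072   0.1026] xr 0.5398 F [-0.09  0.46 -0.34] fx -0.14 op 40.5
```

View pics/w8.png

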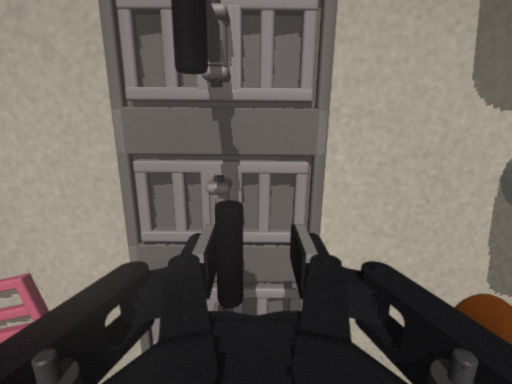

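The middle bar at (229,250) is leaning with almost no force, so this is the loose one. I'll continue its rock.

Request:
{"api": "arm_command", "payload": {
  "commands": [
    {"translation":[0.1,0,0],"turn":[0,0,0],"gripper":40},
    {"translation":[0.2,0,0],"turn":[0,0,0],"gripper":40},
    {"translation":[0.32,0,0],"turn":[0,0,0],"gripper":40},
    {"translation":[0.32,0,0],"turn":[0,0,0],"gripper":40}
  ]
}}

```text
clock: 10.58
ee_pos: [0.5437, -0.073, 0.1028]
eef_rot: [0.998, -0.057, 0.0, 0.0]
ft_force: [-0.2, -0.6, -0.3]
opening: 0.47
```

```bash
python3 -c "
from h import *
st();f=wr('pics/w9.png');st()"
```

```text
t 10.58 [ 0.5437 -0.073   0.1028] xr 0.5485 F [-0.16 -0.62 -0.32] fx -0.08 op 40.1
t 10.63 [ 0.5434 -0.073   0.1027] xr 0.5482 F [-0.06 -0.06  0.07] fx -0.05 op 39.9
```

View pics/w9.png

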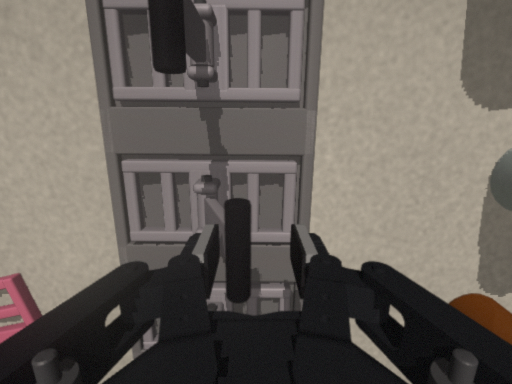

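```bash
python3 -c "
from h import *
f=wr('pics/w9b.png')
barlean(f,(238,203),(207,185));barlean(f,(238,298),(207,185))
"
```

```text
bar 0.5396 hinge 0.5118 d 0.0278 lean 0.380
bar 0.5390 hinge 0.5118 d 0.0271 lean 0.370
```

The handle ran ahead to 0.37 rad, short of the stop, with no force. Now I'll rock it back.

Request:
{"api": "arm_command", "payload": {
  "commands": [
    {"translation":[-0.3,0,0],"turn":[0,0,0],"gripper":40},
    {"translation":[-0.6,0,0],"turn":[0,0,0],"gripper":40},
    {"translation":[-0.8,0,0],"turn":[0,0,0],"gripper":40},
    {"translation":[-0.95,0,0],"turn":[0,0,0],"gripper":40},
    {"translation":[-1.05,0,0],"turn":[0,0,0],"gripper":40}
  ]
}}

```text
clock: 11.1
ee_pos: [0.5164, -0.0698, 0.1028]
eef_rot: [0.998, -0.057, -0.0, 0.0]
ft_force: [1.0, -0.4, 0.0]
opening: 0.471
```

Request:
{"api": "arm_command", "payload": {
  "commands": [
    {"translation":[-0.1,0,0],"turn":[0,0,0],"gripper":40},
    {"translation":[-0.2,0,0],"turn":[0,0,0],"gripper":40},
    {"translation":[-0.3,0,0],"turn":[0,0,0],"gripper":40},
    {"translation":[-0.4,0,0],"turn":[0,0,0],"gripper":40},
    {"translation":[-0.5,0,0],"turn":[0,0,0],"gripper":40}
  ]
}}

```text
clock: 11.52
ee_pos: [0.5038, -0.0684, 0.1027]
eef_rot: [0.998, -0.057, -0.0, 0.0]
ft_force: [0.3, -0.0, 0.0]
opening: 0.47
```

Request:
{"api": "arm_command", "payload": {
  "commands": [
    {"translation":[-0.1,0,0],"turn":[0,0,0],"gripper":40},
    {"translation":[-0.2,0,0],"turn":[0,0,0],"gripper":40},
    {"translation":[-0.3,0,0],"turn":[0,0,0],"gripper":40},
    {"translation":[-0.4,0,0],"turn":[0,0,0],"gripper":40},
    {"translation":[-0.5,0,0],"turn":[0,0,0],"gripper":40}
  ]
}}

```text
clock: 11.93
ee_pos: [0.4911, -0.067, 0.1027]
eef_rot: [0.998, -0.057, -0.0, 0.0]
ft_force: [0.0, 0.3, -0.4]
opening: 0.467
```

```bash
python3 -c "
from h import *
st();f=wr('pics/w10.png');st()"
```

```text
t 11.93 [ 0.4911 -0.067   0.1027] xr 0.4955 F [ 0.02  0.28 -0.38] fx -0.01 op 39.9
t 11.98 [ 0.4906 -0.0668  0.1026] xr 0.4951 F [-0.21  0.19 -0.28] fx -0.23 op 40.1
```

View pics/w10.png

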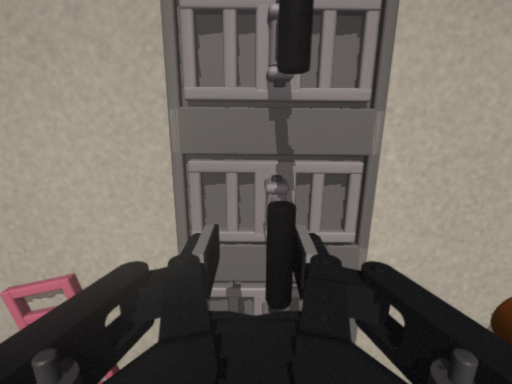

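Request:
{"api": "arm_command", "payload": {
  "commands": [
    {"translation":[-0.1,0,0],"turn":[0,0,0],"gripper":40},
    {"translation":[-0.2,0,0],"turn":[0,0,0],"gripper":40},
    {"translation":[-0.3,0,0],"turn":[0,0,0],"gripper":40},
    {"translation":[-0.4,0,0],"turn":[0,0,0],"gripper":40},
    {"translation":[-0.5,0,0],"turn":[0,0,0],"gripper":40}
  ]
}}

```text
clock: 12.4
ee_pos: [0.4779, -0.0654, 0.1025]
eef_rot: [0.998, -0.057, -0.001, 0.0]
ft_force: [0.2, 0.7, 0.4]
opening: 0.469
```

Request:
{"api": "arm_command", "payload": {
  "commands": [
    {"translation":[-0.1,0,0],"turn":[0,0,0],"gripper":40},
    {"translation":[-0.15,0,0],"turn":[0,0,0],"gripper":40},
    {"translation":[-0.15,0,0],"turn":[0,0,0],"gripper":40}
  ]
}}

```text
clock: 12.65
ee_pos: [0.4739, -0.0649, 0.1025]
eef_rot: [0.998, -0.057, -0.001, 0.0]
ft_force: [-0.3, 0.3, 0.5]
opening: 0.468
```

```bash
python3 -c "
from h import *
st();f=wr('pics/w11.png');st()"
```

```text
t 12.65 [ 0.4739 -0.0649  0.1025] xr 0.4782 F [-0.31  0.35  0.48] fx -0.34 op 40.0
t 12.70 [ 0.4741 -0.065   0.1026] xr 0.4784 F [ 0.21  0.63 -0.55] fx 0.13 op 40.1
```

View pics/w11.png

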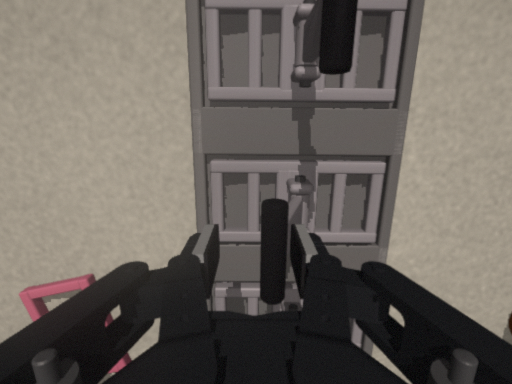

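```bash
python3 -c "
from h import *
f=wr('pics/w11b.png')
barlean(f,(274,203),(300,185));barlean(f,(273,300),(300,185))
"
```

```text
bar 0.4875 hinge 0.5124 d -0.0249 lean -0.338
bar 0.4882 hinge 0.5124 d -0.0242 lean -0.328
```

Request:
{"api": "arm_command", "payload": {
  "commands": [
    {"translation":[0.3,0,0],"turn":[0,0,0],"gripper":40},
    {"translation":[0.6,0,0],"turn":[0,0,0],"gripper":40},
    {"translation":[0.8,0,0],"turn":[0,0,0],"gripper":40},
    {"translation":[0.9,0,0],"turn":[0,0,0],"gripper":40},
    {"translation":[1,0,0],"turn":[0,0,0],"gripper":40}
  ]
}}

```text
clock: 13.17
ee_pos: [0.4996, -0.0679, 0.1025]
eef_rot: [0.998, -0.057, -0.001, 0.0]
ft_force: [-0.1, -0.5, 0.3]
opening: 0.469
```

Request:
{"api": "arm_command", "payload": {
  "commands": [
    {"translation":[0.1,0,0],"turn":[0,0,0],"gripper":40},
    {"translation":[0.2,0,0],"turn":[0,0,0],"gripper":40},
    {"translation":[0.3,0,0],"turn":[0,0,0],"gripper":40},
    {"translation":[0.4,0,0],"turn":[0,0,0],"gripper":40},
    {"translation":[0.48,0,0],"turn":[0,0,0],"gripper":40}
  ]
}}

```text
clock: 13.58
ee_pos: [0.5118, -0.0693, 0.1025]
eef_rot: [0.998, -0.057, -0.001, 0.0]
ft_force: [-0.8, 0.0, -0.1]
opening: 0.467
```

Request:
{"api": "arm_command", "payload": {
  "commands": [
    {"translation":[0.08,0,0],"turn":[0,0,0],"gripper":40},
    {"translation":[0.15,0,0],"turn":[0,0,0],"gripper":40},
    {"translation":[0.2,0,0],"turn":[0,0,0],"gripper":40},
    {"translation":[0.24,0,0],"turn":[0,0,0],"gripper":40}
  ]
}}

```text
clock: 13.92
ee_pos: [0.5179, -0.07, 0.1025]
eef_rot: [0.998, -0.057, -0.001, 0.0]
ft_force: [-0.2, -0.3, -0.2]
opening: 0.469
```

```bash
python3 -c "
from h import *
st();f=wr('pics/w12.png');st()"
```

```text
t 13.92 [ 0.5179 -0.07    0.1025] xr 0.5225 F [-0.22 -0.29 -0.21] fx -0.18 op 40.1
t 13.97 [ 0.518  -0.07    0.1025] xr 0.5227 F [-0.55 -0.35  0.08] fx -0.51 op 40.0
```

View pics/w12.png

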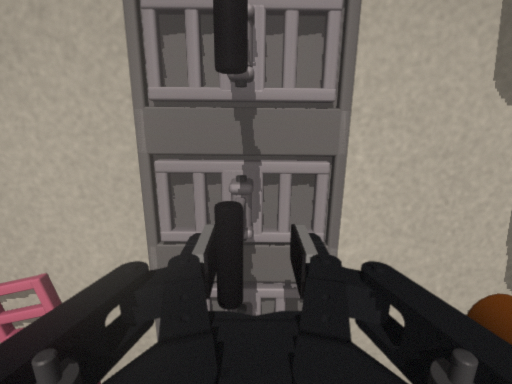

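The middle handle is near upright. On to the right trivet.

Request:
{"api": "arm_command", "payload": {
  "commands": [
    {"translation":[-0.25,0,0],"turn":[0,0,0],"gripper":40},
    {"translation":[-0.48,0,0],"turn":[0,0,0],"gripper":40},
    {"translation":[-0.48,0,0],"turn":[0,0,0],"gripper":40},
    {"translation":[-0.48,0,-1.2],"turn":[0,0,0],"gripper":40},
    {"translation":[-0.48,0,-2],"turn":[0,0,0],"gripper":40}
  ]
}}

```text
clock: 14.38
ee_pos: [0.5051, -0.0684, 0.1528]
eef_rot: [0.998, -0.057, -0.001, -0.0]
ft_force: [1.4, -0.5, -0.3]
opening: 0.468
```

```bash
python3 -c "
from h import *
st();to([.4891,-.1858,.150],-.117)"
```

```text
t 14.38 [ 0.5051 -0.0684  0.1528] xr 0.5097 F [ 1.4  -0.5  -0.27] fx 1.44 op 40.0
trans [-0.106, 4.739, 0.114] turn [-0.0, 0.026, 0.035]
```

Request:
{"api": "arm_command", "payload": {
  "commands": [
    {"translation":[-0.1,1.6,0],"turn":[0,0,0],"gripper":40},
    {"translation":[-0.1,3.2,0],"turn":[0,0,0],"gripper":40},
    {"translation":[-0.1,4.74,0],"turn":[0,0.03,0.03],"gripper":40},
    {"translation":[-0.1,4.74,0],"turn":[0,0.03,0.03],"gripper":40},
    {"translation":[-0.1,4.74,0],"turn":[0,0.03,0.03],"gripper":40}
  ]
}}

```text
clock: 14.8
ee_pos: [0.4887, -0.1875, 0.153]
eef_rot: [0.998, -0.06, 0.0, -0.0]
ft_force: [0.7, 0.0, 0.3]
opening: 0.468
```

```bash
python3 -c "
from h import *
st();to([.4891,-.1858,.102],-.117);f=wr('pics/w13.png')"
```

```text
t 14.80 [ 0.4887 -0.1875  0.153 ] xr 0.5072 F [0.65 0.04 0.32] fx 0.65 op 40.0
trans [0.007, -0.07, 2.038] turn [-0.001, -0.006, -0.031]
```

View pics/w13.png

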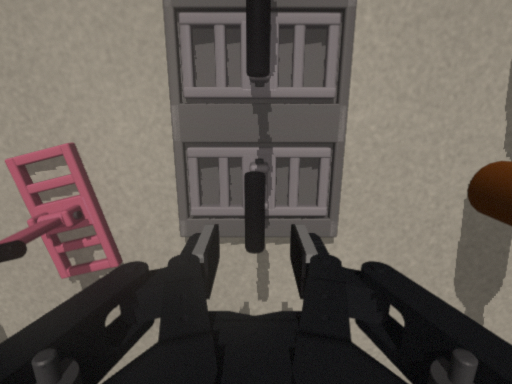

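Request:
{"api": "arm_command", "payload": {
  "commands": [
    {"translation":[0,-0.07,1],"turn":[0,0,0],"gripper":40},
    {"translation":[0,-0.07,1.8],"turn":[0,0,0],"gripper":40},
    {"translation":[0,-0.07,2.05],"turn":[0,0,-0.03],"gripper":40},
    {"translation":[0,-0.07,2.05],"turn":[0,0,-0.03],"gripper":40}
  ]
}}

```text
clock: 15.18
ee_pos: [0.4874, -0.1821, 0.0992]
eef_rot: [0.998, -0.057, -0.002, -0.002]
ft_force: [-0.0, 0.2, 0.4]
opening: 0.466
```

Request:
{"api": "arm_command", "payload": {
  "commands": [
    {"translation":[0.15,0,0],"turn":[0,0,0],"gripper":40},
    {"translation":[0.3,0,0],"turn":[0,0,0],"gripper":40},
    {"translation":[0.38,0,0],"turn":[0,0,0],"gripper":40},
    {"translation":[0.38,0,0],"turn":[0,0,0],"gripper":40}
  ]
}}

```text
clock: 15.52
ee_pos: [0.4983, -0.1835, 0.1005]
eef_rot: [0.998, -0.057, -0.001, -0.001]
ft_force: [-0.4, 0.2, 0.2]
opening: 0.467
```

Request:
{"api": "arm_command", "payload": {
  "commands": [
    {"translation":[0.08,0,0],"turn":[0,0,0],"gripper":40},
    {"translation":[0.16,0,0],"turn":[0,0,0],"gripper":40}
  ]
}}

```text
clock: 15.68
ee_pos: [0.5028, -0.1842, 0.1012]
eef_rot: [0.998, -0.056, -0.001, -0.001]
ft_force: [-3.3, 0.7, 1.7]
opening: 0.468
```

Request:
{"api": "arm_command", "payload": {
  "commands": [
    {"translation":[0.08,0,0],"turn":[0,0,0],"gripper":40},
    {"translation":[0.16,0,0],"turn":[0,0,0],"gripper":40}
  ]
}}

```text
clock: 15.85
ee_pos: [0.5066, -0.1847, 0.1014]
eef_rot: [0.998, -0.057, -0.001, -0.001]
ft_force: [-2.6, -0.1, 2.3]
opening: 0.469
```

Request:
{"api": "arm_command", "payload": {
  "commands": [
    {"translation":[0.08,0,0],"turn":[0,0,0],"gripper":40},
    {"translation":[0.16,0,0],"turn":[0,0,0],"gripper":40},
    {"translation":[0.24,0,0],"turn":[0,0,0],"gripper":40}
  ]
}}

```text
clock: 16.1
ee_pos: [0.5126, -0.1854, 0.1013]
eef_rot: [0.998, -0.057, -0.001, -0.001]
ft_force: [-3.4, 0.6, 2.3]
opening: 0.469
```

```bash
python3 -c "
from h import *
st()"
```

```text
t 16.10 [ 0.5126 -0.1854  0.1013] xr 0.5307 F [-3.35  0.61  2.29] fx -3.40 op 40.1
```

Right one is tight as well (about 3 N). I need TCP xr of about 0.5475, so 17 mm more.

Request:
{"api": "arm_command", "payload": {
  "commands": [
    {"translation":[0.08,0,0],"turn":[0,0,0],"gripper":40},
    {"translation":[0.16,0,0],"turn":[0,0,0],"gripper":40},
    {"translation":[0.24,0,0],"turn":[0,0,0],"gripper":40},
    {"translation":[0.32,0,0],"turn":[0,0,0],"gripper":40},
    {"translation":[0.4,0,0],"turn":[0,0,0],"gripper":40}
  ]
}}

```text
clock: 16.52
ee_pos: [0.5223, -0.1865, 0.1008]
eef_rot: [0.998, -0.057, -0.002, -0.001]
ft_force: [-4.4, -1.4, -0.5]
opening: 0.461
```

Request:
{"api": "arm_command", "payload": {
  "commands": [
    {"translation":[0.08,0,0],"turn":[0,0,0],"gripper":40},
    {"translation":[0.16,0,0],"turn":[0,0,0],"gripper":40},
    {"translation":[0.24,0,0],"turn":[0,0,0],"gripper":40},
    {"translation":[0.24,0,0],"turn":[0,0,0],"gripper":40}
  ]
}}

```text
clock: 16.85
ee_pos: [0.5283, -0.1871, 0.1005]
eef_rot: [0.998, -0.057, -0.002, -0.001]
ft_force: [-2.0, 0.3, -1.4]
opening: 0.471
```

```bash
python3 -c "
from h import *
st();f=wr('pics/w14.png');st()"
```

```text
t 16.85 [ 0.5283 -0.1871  0.1005] xr 0.5465 F [-1.96  0.31 -1.42] fx -1.99 op 40.2
t 16.90 [ 0.5283 -0.1871  0.1006] xr 0.5466 F [-2.28  0.14 -0.88] fx -2.28 op 39.9
```

View pics/w14.png

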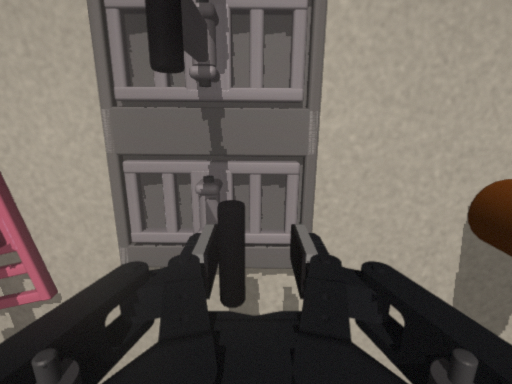

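```bash
python3 -c "
from h import *
f=wr('pics/w14b.png')
barlean(f,(231,203),(208,186));barlean(f,(232,300),(208,186))
"
```

```text
bar 0.5348 hinge 0.5110 d 0.0237 lean 0.322
bar 0.5343 hinge 0.5110 d 0.0233 lean 0.315
```

Request:
{"api": "arm_command", "payload": {
  "commands": [
    {"translation":[-0.2,0,0],"turn":[0,0,0],"gripper":40},
    {"translation":[-0.5,0,0],"turn":[0,0,0],"gripper":40},
    {"translation":[-0.75,0,0],"turn":[0,0,0],"gripper":40},
    {"translation":[-0.88,0,0],"turn":[0,0,0],"gripper":40},
    {"translation":[-0.88,0,0],"turn":[0,0,0],"gripper":40}
  ]
}}

```text
clock: 17.37
ee_pos: [0.5058, -0.1845, 0.101]
eef_rot: [0.998, -0.057, -0.001, -0.001]
ft_force: [-0.4, 0.1, -0.0]
opening: 0.469
```

Request:
{"api": "arm_command", "payload": {
  "commands": [
    {"translation":[-0.07,0,0],"turn":[0,0,0],"gripper":40},
    {"translation":[-0.14,0,0],"turn":[0,0,0],"gripper":40},
    {"translation":[-0.21,0,0],"turn":[0,0,0],"gripper":40},
    {"translation":[-0.28,0,0],"turn":[0,0,0],"gripper":40},
    {"translation":[-0.35,0,0],"turn":[0,0,0],"gripper":40}
  ]
}}

```text
clock: 17.78
ee_pos: [0.4983, -0.184, 0.102]
eef_rot: [0.998, -0.057, -0.0, -0.0]
ft_force: [3.6, -0.3, 3.2]
opening: 0.468
```

Request:
{"api": "arm_command", "payload": {
  "commands": [
    {"translation":[-0.07,0,0.03],"turn":[0,0,0],"gripper":40},
    {"translation":[-0.14,0,0.05],"turn":[0,0,0],"gripper":40},
    {"translation":[-0.21,0,0.05],"turn":[0,0,0],"gripper":40},
    {"translation":[-0.28,0,0.05],"turn":[0,0,0],"gripper":40},
    {"translation":[-0.35,0,0.05],"turn":[0,0,0],"gripper":40}
  ]
}}

```text
clock: 18.2
ee_pos: [0.4892, -0.183, 0.1006]
eef_rot: [0.998, -0.057, -0.0, -0.0]
ft_force: [3.7, 0.2, 2.3]
opening: 0.467
```

Request:
{"api": "arm_command", "payload": {
  "commands": [
    {"translation":[-0.08,0,0],"turn":[0,0,0],"gripper":40},
    {"translation":[-0.16,0,0],"turn":[0,0,0],"gripper":40},
    {"translation":[-0.24,0,0],"turn":[0,0,0],"gripper":40},
    {"translation":[-0.32,0,0],"turn":[0,0,0],"gripper":40},
    {"translation":[-0.4,0,0],"turn":[0,0,0],"gripper":40}
  ]
}}

```text
clock: 18.62
ee_pos: [0.479, -0.1817, 0.1005]
eef_rot: [0.998, -0.057, -0.0, -0.001]
ft_force: [3.7, -0.3, 2.2]
opening: 0.47
```

```bash
python3 -c "
from h import *
st()"
```

```text
t 18.62 [ 0.479  -0.1817  0.1005] xr 0.4969 F [ 3.73 -0.33  2.16] fx 3.75 op 40.1
```

Request:
{"api": "arm_command", "payload": {
  "commands": [
    {"translation":[-0.08,0,0],"turn":[0,0,0],"gripper":40},
    {"translation":[-0.16,0,0],"turn":[0,0,0],"gripper":40},
    {"translation":[-0.24,0,0],"turn":[0,0,0],"gripper":40},
    {"translation":[-0.32,0,0],"turn":[0,0,0],"gripper":40},
    {"translation":[-0.4,0,0],"turn":[0,0,0],"gripper":40}
  ]
}}

```text
clock: 19.03
ee_pos: [0.4686, -0.1805, 0.1003]
eef_rot: [0.998, -0.057, -0.001, -0.001]
ft_force: [2.6, -0.9, 1.2]
opening: 0.469
```

Request:
{"api": "arm_command", "payload": {
  "commands": [
    {"translation":[-0.08,0,0],"turn":[0,0,0],"gripper":40},
    {"translation":[-0.16,0,0],"turn":[0,0,0],"gripper":40},
    {"translation":[-0.24,0,0],"turn":[0,0,0],"gripper":40},
    {"translation":[-0.32,0,0],"turn":[0,0,0],"gripper":40},
    {"translation":[-0.38,0,0],"turn":[0,0,0],"gripper":40}
  ]
}}

```text
clock: 19.45
ee_pos: [0.4588, -0.1793, 0.1001]
eef_rot: [0.998, -0.057, -0.001, -0.001]
ft_force: [3.0, -0.7, -1.0]
opening: 0.469
```

```bash
python3 -c "
from h import *
st();f=wr('pics/w15.png');st()"
```

```text
t 19.45 [ 0.4588 -0.1793  0.1001] xr 0.4766 F [ 3.05 -0.71 -0.96] fx 3.11 op 40.1
t 19.50 [ 0.4587 -0.1792  0.1001] xr 0.4765 F [ 2.79  0.23 -1.55] fx 2.75 op 40.0
```

View pics/w15.png

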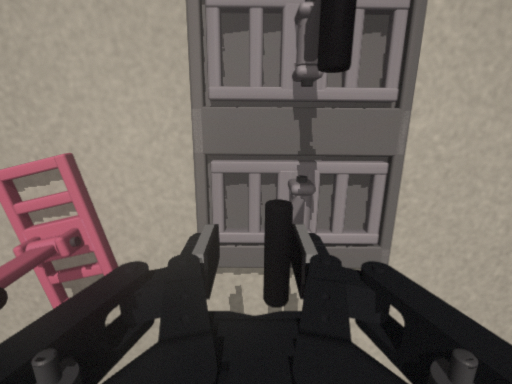

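```bash
python3 -c "
from h import *
f=wr('pics/w15b.png')
barlean(f,(278,203),(301,186));barlean(f,(277,300),(301,186))
"
```

```text
bar 0.4873 hinge 0.5107 d -0.0234 lean -0.318
bar 0.4882 hinge 0.5107 d -0.0225 lean -0.305
```

Lean is −0.31, so step 6 is met. I'll return it upright with a target TCP xr of about 0.5235.

Request:
{"api": "arm_command", "payload": {
  "commands": [
    {"translation":[0.2,0,0],"turn":[0,0,0],"gripper":40},
    {"translation":[0.5,0,0],"turn":[0,0,0],"gripper":40},
    {"translation":[0.75,0,0],"turn":[0,0,0],"gripper":40},
    {"translation":[0.88,0,0],"turn":[0,0,0],"gripper":40},
    {"translation":[0.88,0,0],"turn":[0,0,0],"gripper":40}
  ]
}}

```text
clock: 19.97
ee_pos: [0.4815, -0.1819, 0.1001]
eef_rot: [0.998, -0.057, -0.001, -0.001]
ft_force: [-0.1, 0.2, 0.9]
opening: 0.467
```

Request:
{"api": "arm_command", "payload": {
  "commands": [
    {"translation":[0.08,0,0],"turn":[0,0,0],"gripper":40},
    {"translation":[0.16,0,0],"turn":[0,0,0],"gripper":40},
    {"translation":[0.24,0,0],"turn":[0,0,0],"gripper":40},
    {"translation":[0.32,0,0],"turn":[0,0,0],"gripper":40},
    {"translation":[0.4,0,0],"turn":[0,0,0],"gripper":40}
  ]
}}

```text
clock: 20.38
ee_pos: [0.4911, -0.1829, 0.1]
eef_rot: [0.998, -0.057, -0.001, -0.001]
ft_force: [-3.5, 0.9, 2.0]
opening: 0.467
```

Request:
{"api": "arm_command", "payload": {
  "commands": [
    {"translation":[0.08,0,0],"turn":[0,0,0],"gripper":40},
    {"translation":[0.16,0,0],"turn":[0,0,0],"gripper":40},
    {"translation":[0.24,0,0],"turn":[0,0,0],"gripper":40},
    {"translation":[0.32,0,0],"turn":[0,0,0],"gripper":40},
    {"translation":[0.4,0,0],"turn":[0,0,0],"gripper":40}
  ]
}}

```text
clock: 20.8
ee_pos: [0.5014, -0.1841, 0.1]
eef_rot: [0.998, -0.057, -0.001, -0.001]
ft_force: [-2.3, 0.7, 1.8]
opening: 0.465
```

```bash
python3 -c "
from h import *
st()"
```

```text
t 20.80 [ 0.5014 -0.1841  0.1   ] xr 0.5194 F [-2.35  0.7   1.83] fx -2.41 op 39.7
```

Request:
{"api": "arm_command", "payload": {
  "commands": [
    {"translation":[0.08,0,0],"turn":[0,0,0],"gripper":40},
    {"translation":[0.15,0,0],"turn":[0,0,0],"gripper":40},
    {"translation":[0.15,0,0],"turn":[0,0,0],"gripper":40}
  ]
}}

```text
clock: 21.05
ee_pos: [0.5056, -0.1846, 0.1001]
eef_rot: [0.998, -0.057, -0.001, -0.001]
ft_force: [-1.0, -0.1, 1.0]
opening: 0.467
```

```bash
python3 -c "
from h import *
st();f=wr('pics/w16.png');st()"
```

```text
t 21.05 [ 0.5056 -0.1846  0.1001] xr 0.5237 F [-1.03 -0.14  1.02] fx -1.00 op 39.9
t 21.10 [ 0.5056 -0.1846  0.1001] xr 0.5237 F [-0.58 -0.43 -0.12] fx -0.53 op 40.0
```

View pics/w16.png

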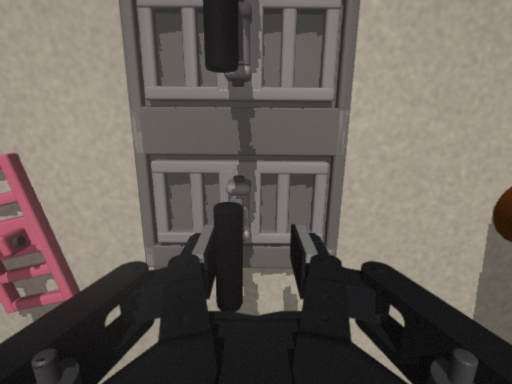

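Right handle upright (bar at column 229, hinge at 239). Back to the middle one for the grasp.

Request:
{"api": "arm_command", "payload": {
  "commands": [
    {"translation":[-0.3,0,0],"turn":[0,0,0],"gripper":40},
    {"translation":[-0.5,0,0],"turn":[0,0,0],"gripper":40},
    {"translation":[-0.5,0,0],"turn":[0,0,0],"gripper":40},
    {"translation":[-0.5,0,-1.2],"turn":[0,0,0],"gripper":40},
    {"translation":[-0.5,0,-2],"turn":[0,0,0],"gripper":40}
  ]
}}

```text
clock: 21.52
ee_pos: [0.4926, -0.183, 0.1505]
eef_rot: [0.998, -0.057, -0.001, -0.001]
ft_force: [1.2, -0.6, 0.3]
opening: 0.466
```

```bash
python3 -c "
from h import *
st();to([.5070,-.0713,.150],-.117)"
```

```text
t 21.52 [ 0.4926 -0.183   0.1505] xr 0.5106 F [ 1.25 -0.57  0.34] fx 1.30 op 39.8
trans [0.067, -4.505, 0.028] turn [-0.02, 0.028, 0.034]
```

Request:
{"api": "arm_command", "payload": {
  "commands": [
    {"translation":[0.07,-1.6,0],"turn":[0,0,0],"gripper":40},
    {"translation":[0.07,-3.2,0],"turn":[0,0,0],"gripper":40},
    {"translation":[0.07,-4.5,0],"turn":[0,0.03,0.03],"gripper":40},
    {"translation":[0.07,-4.5,0],"turn":[0,0.03,0.03],"gripper":40},
    {"translation":[0.07,-4.5,0],"turn":[0,0.03,0.03],"gripper":40}
  ]
}}

```text
clock: 21.93
ee_pos: [0.5071, -0.0701, 0.1508]
eef_rot: [0.998, -0.057, 0.0, -0.001]
ft_force: [0.8, -0.7, -0.2]
opening: 0.468
```

```bash
python3 -c "
from h import *
f=wr('pics/w17.png')
st();to([.507,-.0713,.101],-.117);print(proj(f,[.507,-.0713,.105]))"
```

```text
t 21.98 [ 0.507  -0.0712  0.1508] xr 0.5119 F [0.06 0.33 0.13] fx 0.02 op 39.9
trans [-0.003, 0.008, 1.991] turn [-0.016, -0.007, 0.022]
[255.04447778 220.34300789]
```

View pics/w17.png

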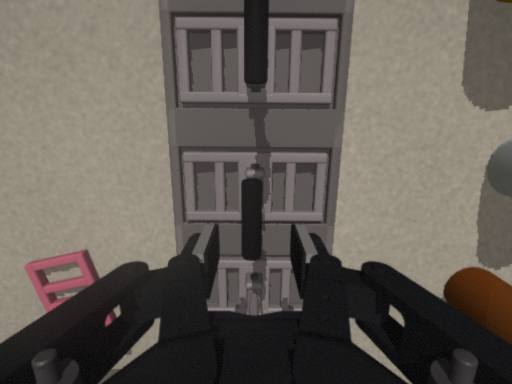

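The bar at (252,218) lies between the fingers. I'll descend and close.

Request:
{"api": "arm_command", "payload": {
  "commands": [
    {"translation":[0,0,1],"turn":[0,0,0],"gripper":40},
    {"translation":[0,0,1.7],"turn":[0,0,0.02],"gripper":40},
    {"translation":[0,0,2],"turn":[0,0,0.02],"gripper":40},
    {"translation":[0,0,2],"turn":[0,0,0.02],"gripper":40},
    {"translation":[0,0,2],"turn":[0,0,0.02],"gripper":40}
  ]
}}

```text
clock: 22.4
ee_pos: [0.507, -0.072, 0.1008]
eef_rot: [0.998, -0.059, 0.0, -0.001]
ft_force: [-0.2, -0.2, 1.1]
opening: 0.469
```

```bash
python3 -c "
from h import *
st();to([.507,-.0713,.1005],-.117)"
```

```text
t 22.40 [ 0.507  -0.072   0.1008] xr 0.5119 F [-0.17 -0.22  1.08] fx -0.15 op 40.1
trans [-0.003, -0.03, 0.012] turn [-0.015, -0.001, -0.011]
```

Close gradually.

Request:
{"api": "arm_command", "payload": {
  "commands": [
    {"translation":[0,0,0],"turn":[0,0,0],"gripper":26},
    {"translation":[0,0,0],"turn":[0,0,0],"gripper":20},
    {"translation":[0,0,0],"turn":[0,0,0],"gripper":15},
    {"translation":[0,0,0],"turn":[0,0,0],"gripper":8},
    {"translation":[0,0,0],"turn":[0,0,0],"gripper":4}
  ]
}}

```text
clock: 22.82
ee_pos: [0.5078, -0.0724, 0.102]
eef_rot: [0.998, -0.059, 0.001, -0.0]
ft_force: [-1.6, -0.9, 4.8]
opening: 0.14
```

Request:
{"api": "arm_command", "payload": {
  "commands": [
    {"translation":[0,0,0],"turn":[0,0,0],"gripper":4},
    {"translation":[0,0,0],"turn":[0,0,0],"gripper":4},
    {"translation":[0,0,0],"turn":[0,0,0],"gripper":4}
  ]
}}

```text
clock: 23.07
ee_pos: [0.5078, -0.0725, 0.1021]
eef_rot: [0.998, -0.059, 0.001, -0.0]
ft_force: [-0.5, -1.7, 2.0]
opening: 0.139
```

```bash
python3 -c "
from h import *
f=wr('pics/w18.png')
st()"
```

```text
t 23.12 [ 0.5079 -0.0725  0.1021] xr 0.5128 F [-0.08 -1.3   2.47] fx 0.07 op 11.7
```

View pics/w18.png

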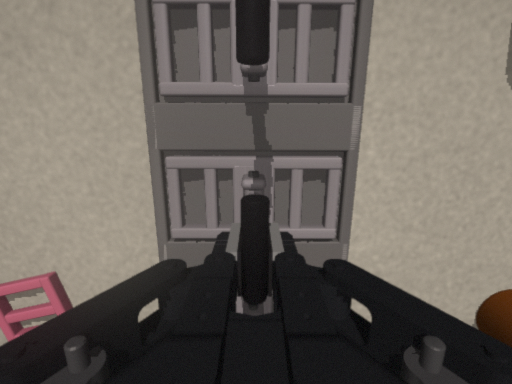

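Request:
{"api": "arm_command", "payload": {
  "commands": [
    {"translation":[0,0,-0.1],"turn":[0,0,0],"gripper":4},
    {"translation":[0,0,-0.25],"turn":[0,0,0],"gripper":4},
    {"translation":[0,0,-0.5],"turn":[0,0,0],"gripper":4},
    {"translation":[0,0,-0.8],"turn":[0,0,0],"gripper":4},
    {"translation":[0,0,-0.8],"turn":[0,0,0],"gripper":4}
  ]
}}

```text
clock: 23.53
ee_pos: [0.5086, -0.0726, 0.1236]
eef_rot: [0.998, -0.059, 0.002, -0.0]
ft_force: [1.0, -0.3, -6.5]
opening: 0.139
```

```bash
python3 -c "
from h import *
st();f=wr('pics/w19.png');st()
f=viewer.grab_frame('scene'); cv2.imwrite('pics/s19.png',cv2.resize(f['color'][120:300,190:370],None,fx=4,fy=3.3,interpolation=cv2.INTER_CUBIC)[:,:,::-1])"
```

```text
t 23.53 [ 0.5086 -0.0726  0.1236] xr 0.5136 F [ 1.   -0.31 -6.53] fx 1.03 op 11.9
t 23.58 [ 0.5086 -0.0727  0.1232] xr 0.5136 F [ 0.76  0.49 -7.  ] fx 0.70 op 11.9
```

View pics/w19.png

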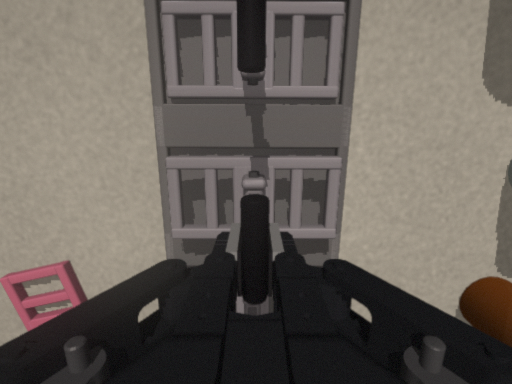

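View pics/s19.png

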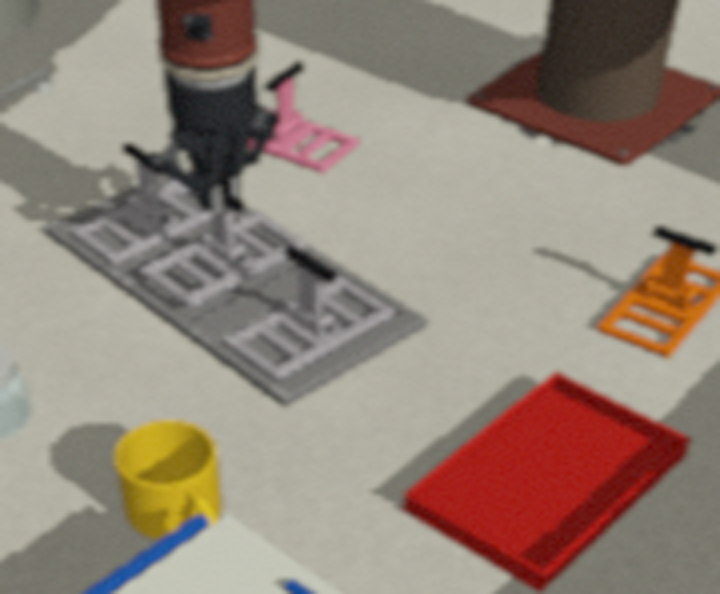

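The trivet is held (about 7 N) and hangs level. I'll lift it above the left handle.

Request:
{"api": "arm_command", "payload": {
  "commands": [
    {"translation":[0,0,-0.6],"turn":[0,0,0],"gripper":4},
    {"translation":[0,0,-1.6],"turn":[0,0,0],"gripper":4},
    {"translation":[0,0,-2.8],"turn":[0,0,0],"gripper":4},
    {"translation":[0,0,-4],"turn":[0,0,0],"gripper":4},
    {"translation":[0,0,-5],"turn":[0,0,0],"gripper":4}
  ]
}}

```text
clock: 24.05
ee_pos: [0.5078, -0.0726, 0.2494]
eef_rot: [0.998, -0.059, 0.002, -0.0]
ft_force: [1.4, -0.4, -6.9]
opening: 0.14
```

```bash
python3 -c "
from h import *
st();to([.547,.310,.25],0)"
```

```text
t 24.05 [ 0.5078 -0.0726  0.2494] xr 0.5128 F [ 1.44 -0.35 -6.93] fx 1.47 op 11.9
trans [-0.242, -15.381, -0.018] turn [-0.002, -0.04, -1.126]
```

Request:
{"api": "arm_command", "payload": {
  "commands": [
    {"translation":[0,-0.5,0],"turn":[0,0,0],"gripper":4},
    {"translation":[0,-1.3,0],"turn":[0,0,-0.2],"gripper":4},
    {"translation":[0,-2.3,0],"turn":[0,0,-0.4],"gripper":4},
    {"translation":[0,-3.4,0],"turn":[0,0,-0.6],"gripper":4},
    {"translation":[0,-4.5,0],"turn":[0,0,-0.8],"gripper":4}
  ]
}}

```text
clock: 24.47
ee_pos: [0.5201, 0.0409, 0.2475]
eef_rot: [1.0, -0.017, 0.001, -0.0]
ft_force: [1.0, 0.3, -7.5]
opening: 0.138
```

```bash
python3 -c "
from h import *
st();to([.547,.310,.25],0)"
```

```text
t 24.47 [0.5201 0.0409 0.2475] xr 0.5118 F [ 0.97  0.32 -7.53] fx 0.93 op 11.8
trans [0.709, -10.796, -0.089] turn [-0.007, -0.018, -0.325]
```

Request:
{"api": "arm_command", "payload": {
  "commands": [
    {"translation":[0.1,-1.1,-0.05],"turn":[0,0,-0.1],"gripper":4},
    {"translation":[0.2,-2.2,-0.09],"turn":[0,0,-0.2],"gripper":4},
    {"translation":[0.3,-3.4,-0.09],"turn":[0,0,-0.33],"gripper":4},
    {"translation":[0.4,-4.6,-0.09],"turn":[0,0,-0.33],"gripper":4},
    {"translation":[0.5,-5.8,-0.09],"turn":[0,0,-0.33],"gripper":4}
  ]
}}

```text
clock: 24.88
ee_pos: [0.5363, 0.1875, 0.2477]
eef_rot: [1.0, 0.0, -0.0, -0.0]
ft_force: [-0.3, -0.1, -6.9]
opening: 0.139
```

```bash
python3 -c "
from h import *
st();to([.547,.310,.25],0)"
```

```text
t 24.88 [0.5363 0.1875 0.2477] xr 0.5108 F [-0.3  -0.14 -6.94] fx -0.28 op 11.9
trans [0.432, -4.901, -0.089] turn [-0.005, 0.009, 0.008]
```

Request:
{"api": "arm_command", "payload": {
  "commands": [
    {"translation":[0.1,-1.2,0],"turn":[0,0,0],"gripper":4},
    {"translation":[0.2,-2.4,0],"turn":[0,0,0],"gripper":4},
    {"translation":[0.35,-3.6,0],"turn":[0,0,0],"gripper":4},
    {"translation":[0.43,-4.5,0],"turn":[0,0,0],"gripper":4},
    {"translation":[0.43,-4.9,0],"turn":[0,0,0],"gripper":4}
  ]
}}

```text
clock: 25.3
ee_pos: [0.5454, 0.3138, 0.2452]
eef_rot: [1.0, 0.002, -0.002, -0.001]
ft_force: [-0.2, 0.3, -6.8]
opening: 0.144
```

Request:
{"api": "arm_command", "payload": {
  "commands": [
    {"translation":[0,0,0],"turn":[0,0,0],"gripper":4},
    {"translation":[0,0,0],"turn":[0,0,0],"gripper":4}
  ]
}}

```text
clock: 25.47
ee_pos: [0.5439, 0.3143, 0.2428]
eef_rot: [1.0, 0.003, -0.004, -0.0]
ft_force: [-0.2, -0.2, -6.3]
opening: 0.139
```

```bash
python3 -c "
from h import *
f=wr('pics/w20.png');st();to([.547,.310,.12],0)
f=viewer.grab_frame('scene'); cv2.imwrite('pics/s20.png',f['color'][:,:,::-1])"
```

```text
t 25.52 [0.5443 0.3133 0.2433] xr 0.5040 F [ 0.26 -0.05 -6.46] fx 0.27 op 12.0
trans [0.14, 0.131, 4.931] turn [0.001, 0.064, 0.039]
```

View pics/w20.png

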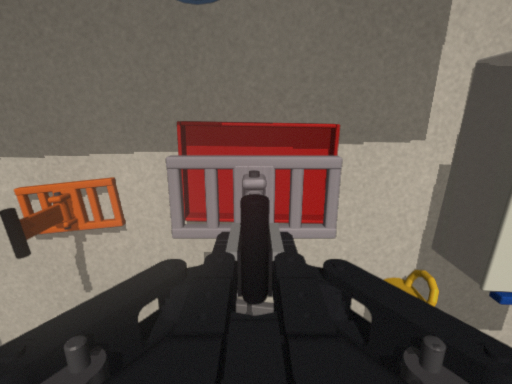

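View pics/s20.png

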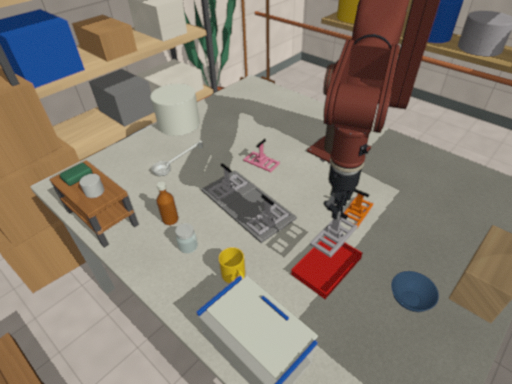

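Trivet is level over the tray. Its foot spans columns 168–340, and the tray's far rim spans (179,122)–(339,125). I'll cast these as a check.

```bash
python3 -c "
from h import *
f=wr('pics/w20b.png')
P=np.array([cast(f,p,.03) for p in [(179,122),(339,125)]]);print(P,P.mean(0),np.linalg.norm(P[1]-P[0]))
Q=np.array([cast(f,p,.155) for p in [(167,156),(341,156),(336,237),(172,237)]]);print(Q,Q.mean(0))
to([.547,.310,.12],0)
"
```

```text
[[0.45126361 0.37333333 0.03      ]
 [0.64596267 0.37039921 0.03      ]] [0.54861314 0.37186627 0.03      ] 0.1947211664937582
[[0.47410822 0.34907584 0.155     ]
 [0.61257859 0.34959254 0.155     ]
 [0.61428153 0.27976759 0.155     ]
 [0.47276062 0.27897955 0.155     ]] [0.54343224 0.31435388 0.155     ]
trans [0.096, 0.104, 4.977] turn [-0.005, 0.047, 0.023]
```

Request:
{"api": "arm_command", "payload": {
  "commands": [
    {"translation":[0.1,0.1,0.6],"turn":[0,0.04,0.02],"gripper":4},
    {"translation":[0.1,0.1,1.7],"turn":[0,0.04,0.02],"gripper":4},
    {"translation":[0.1,0.1,2.8],"turn":[0,0.04,0.02],"gripper":4},
    {"translation":[0.1,0.1,3.8],"turn":[0,0.04,0.02],"gripper":4},
    {"translation":[0.1,0.1,4.5],"turn":[0,0.04,0.02],"gripper":4}
  ]
}}

```text
clock: 26.03
ee_pos: [0.5462, 0.308, 0.1292]
eef_rot: [1.0, -0.001, -0.002, 0.0]
ft_force: [-1.4, 0.0, -7.3]
opening: 0.139
```

Request:
{"api": "arm_command", "payload": {
  "commands": [
    {"translation":[0,0,0.15],"turn":[0,0,0],"gripper":4},
    {"translation":[0,0,0.25],"turn":[0,0,0],"gripper":4},
    {"translation":[0,0,0.25],"turn":[0,0,0],"gripper":4}
  ]
}}

```text
clock: 26.28
ee_pos: [0.5466, 0.3073, 0.1233]
eef_rot: [1.0, -0.001, -0.002, 0.0]
ft_force: [0.3, 0.5, -6.5]
opening: 0.141
```

```bash
python3 -c "
from h import *
st();f=wr('pics/w21.png');st();to([.547,.310,.102],0)"
```

```text
t 26.28 [0.5466 0.3073 0.1233] xr 0.5070 F [ 0.34  0.48 -6.54] fx 0.28 op 12.0
t 26.33 [0.5472 0.3078 0.1245] xr 0.5076 F [-0.03  0.36 -6.62] fx -0.07 op 12.1
trans [-0.009, -0.088, 0.899] turn [0.001, 0.013, -0.024]
```

View pics/w21.png

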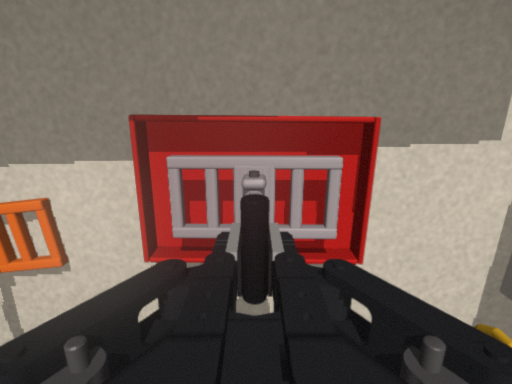

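The foot is well inside the tray walls and level. I'll lower it slowly.

Request:
{"api": "arm_command", "payload": {
  "commands": [
    {"translation":[0,0,0.1],"turn":[0,0,0],"gripper":4},
    {"translation":[0,0,0.2],"turn":[0,0,0],"gripper":4},
    {"translation":[0,0,0.3],"turn":[0,0,0],"gripper":4},
    {"translation":[0,0,0.4],"turn":[0,0,0],"gripper":4},
    {"translation":[0,0,0.5],"turn":[0,0,0],"gripper":4}
  ]
}}

```text
clock: 26.75
ee_pos: [0.5472, 0.3079, 0.1119]
eef_rot: [1.0, -0.001, -0.001, 0.0]
ft_force: [0.0, 0.2, -7.3]
opening: 0.142
```

Request:
{"api": "arm_command", "payload": {
  "commands": [
    {"translation":[0,0,0.08],"turn":[0,0,0],"gripper":4},
    {"translation":[0,0,0.16],"turn":[0,0,0],"gripper":4},
    {"translation":[0,0,0.16],"turn":[0,0,0],"gripper":4}
  ]
}}

```text
clock: 27.0
ee_pos: [0.5468, 0.3078, 0.1072]
eef_rot: [1.0, -0.001, -0.001, 0.0]
ft_force: [0.3, 0.6, -7.7]
opening: 0.14
```

Request:
{"api": "arm_command", "payload": {
  "commands": [
    {"translation":[0,0,0.06],"turn":[0,0,0],"gripper":4},
    {"translation":[0,0,0.12],"turn":[0,0,0],"gripper":4},
    {"translation":[0,0,0.12],"turn":[0,0,0],"gripper":4}
  ]
}}

```text
clock: 27.25
ee_pos: [0.5465, 0.3077, 0.1037]
eef_rot: [1.0, -0.001, -0.001, 0.0]
ft_force: [-1.1, 0.1, -6.9]
opening: 0.143
```

```bash
python3 -c "
from h import *
st()"
```

```text
t 27.25 [0.5465 0.3077 0.1037] xr 0.5069 F [-1.05  0.08 -6.93] fx -1.06 op 12.2
```

Request:
{"api": "arm_command", "payload": {
  "commands": [
    {"translation":[0,0,0.04],"turn":[0,0,0],"gripper":4},
    {"translation":[0,0,0.07],"turn":[0,0,0],"gripper":4},
    {"translation":[0,0,0.07],"turn":[0,0,0],"gripper":4}
  ]
}}

```text
clock: 27.5
ee_pos: [0.5464, 0.3076, 0.1018]
eef_rot: [1.0, -0.001, -0.002, 0.0]
ft_force: [-1.0, -0.6, -6.6]
opening: 0.143
```

Request:
{"api": "arm_command", "payload": {
  "commands": [
    {"translation":[0,0,0.03],"turn":[0,0,0],"gripper":4},
    {"translation":[0,0,0.05],"turn":[0,0,0],"gripper":4},
    {"translation":[0,0,0.05],"turn":[0,0,0],"gripper":4}
  ]
}}

```text
clock: 27.75
ee_pos: [0.5468, 0.3076, 0.1012]
eef_rot: [1.0, -0.001, -0.001, 0.0]
ft_force: [-1.8, -1.1, -3.1]
opening: 0.14
```

Contact has begun. A little more.

Request:
{"api": "arm_command", "payload": {
  "commands": [
    {"translation":[0,0,0.03],"turn":[0,0,0],"gripper":4},
    {"translation":[0,0,0.06],"turn":[0,0,0],"gripper":4},
    {"translation":[0,0,0.06],"turn":[0,0,0],"gripper":4}
  ]
}}

```text
clock: 28.0
ee_pos: [0.5477, 0.3076, 0.1011]
eef_rot: [1.0, -0.001, -0.0, 0.0]
ft_force: [-1.9, -3.8, 4.5]
opening: 0.139
```

```bash
python3 -c "
from h import *
st();f=wr('pics/w22.png');st()"
```

```text
t 28.00 [0.5477 0.3076 0.1011] xr 0.5080 F [-1.91 -3.79  4.46] fx -1.45 op 11.9
t 28.05 [0.5476 0.3076 0.101 ] xr 0.5080 F [-2.78 -3.96  5.49] fx -2.30 op 12.1
```

View pics/w22.png

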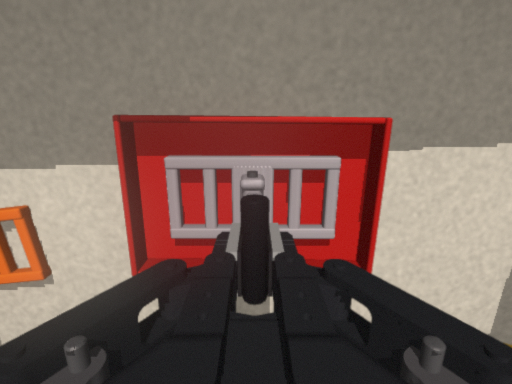

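It rests on the tray floor. I'll relieve the press and open gently.

Request:
{"api": "arm_command", "payload": {
  "commands": [
    {"translation":[0,0,-0.03],"turn":[0,0,0],"gripper":4},
    {"translation":[0,0,-0.03],"turn":[0,0,0],"gripper":14},
    {"translation":[0,0,-0.03],"turn":[0,0,0],"gripper":18},
    {"translation":[0,0,-0.03],"turn":[0,0,0],"gripper":26},
    {"translation":[0,0,-0.03],"turn":[0,0,0],"gripper":36}
  ]
}}

```text
clock: 28.47
ee_pos: [0.548, 0.308, 0.1021]
eef_rot: [1.0, -0.001, 0.0, -0.0]
ft_force: [-0.4, -0.2, -0.0]
opening: 0.415
```

Request:
{"api": "arm_command", "payload": {
  "commands": [
    {"translation":[0,0,0],"turn":[0,0,0],"gripper":40},
    {"translation":[0,0,0],"turn":[0,0,0],"gripper":40},
    {"translation":[0,0,-0.6],"turn":[0,0,0],"gripper":40},
    {"translation":[0,0,-1.5],"turn":[0,0,0],"gripper":40},
    {"translation":[0,0,-2.5],"turn":[0,0,0],"gripper":40}
  ]
}}

```text
clock: 28.88
ee_pos: [0.5469, 0.3076, 0.1638]
eef_rot: [1.0, -0.001, -0.001, 0.001]
ft_force: [0.4, -0.2, 0.7]
opening: 0.46
```

Request:
{"api": "arm_command", "payload": {
  "commands": [
    {"translation":[0,0,-1],"turn":[0,0,0],"gripper":40},
    {"translation":[0,0,-2],"turn":[0,0,0],"gripper":40},
    {"translation":[0,1,-3],"turn":[0,0,0],"gripper":40},
    {"translation":[-1,2,-3],"turn":[0,0,0],"gripper":40},
    {"translation":[-2,3,-3],"turn":[0,0,0],"gripper":40}
  ]
}}

```text
clock: 29.3
ee_pos: [0.4982, 0.2324, 0.2415]
eef_rot: [1.0, -0.001, 0.001, -0.0]
ft_force: [-1.4, 0.3, -0.5]
opening: 0.468
```

Request:
{"api": "arm_command", "payload": {
  "commands": [
    {"translation":[-1.5,1.5,0],"turn":[0,0,0],"gripper":40},
    {"translation":[-3,3,0],"turn":[0,0,0],"gripper":40},
    {"translation":[-3,3,0],"turn":[0,0,0],"gripper":40},
    {"translation":[-3,3,0],"turn":[0,0,0],"gripper":40}
  ]
}}

```text
clock: 29.63
ee_pos: [0.4205, 0.1555, 0.2412]
eef_rot: [1.0, -0.002, 0.001, 0.0]
ft_force: [-0.7, -0.1, -0.4]
opening: 0.469
```

```bash
python3 -c "
from h import *
st();f=wr('pics/w23.png')
for n in ('top','scene'):
    f=viewer.grab_frame(n); cv2.imwrite(f'pics/{n}23.png',f['color'][:,:,::-1])
    c=f['color'][150:230,150:345] if n=='top' else f['color'][145:300,190:370]
    cv2.imwrite(f'pics/{n}23z.png',cv2.resize(c,None,fx=4,fy=3.8 if n=='scene' else 4,interpolation=cv2.INTER_CUBIC)[:,:,::-1])
st()"
```

```text
t 29.63 [0.4205 0.1555 0.2412] xr 0.3995 F [-0.68 -0.06 -0.44] fx -0.67 op 40.1
t 29.78 [0.4238 0.1578 0.242 ] xr 0.4024 F [-0.21 -0.21  1.18] fx -0.18 op 40.1
```

View pics/top23z.png

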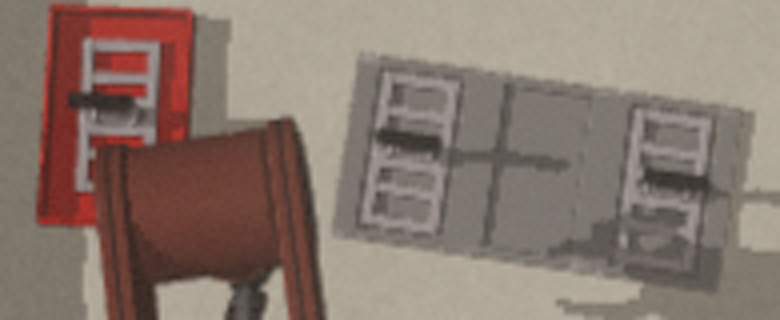

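View pics/scene23z.png

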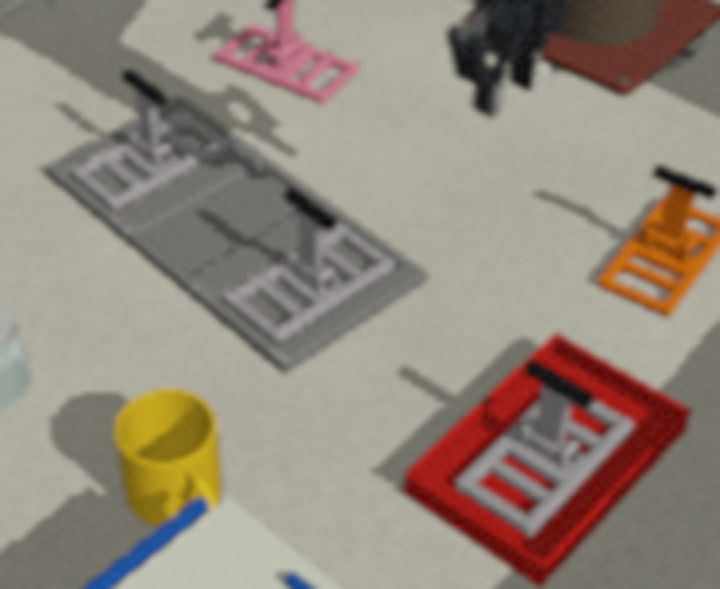

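View pics/w23.png

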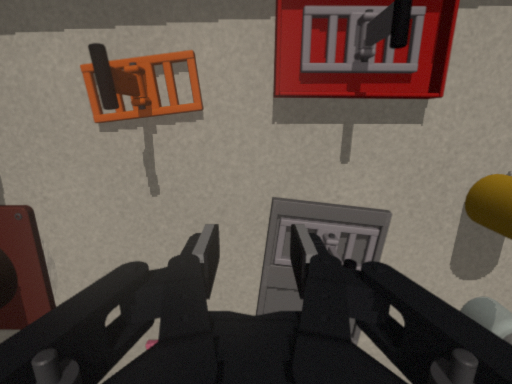

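```bash
python3 -c "
from h import *
f=wr('pics/w24.png')
Q=np.array([cast(f,p,.017) for p in [(304,6),(426,6),(420,73),(302,70)]]);print(Q.round(4).tolist(),Q.mean(0))
t=viewer.grab_frame('top')
Z=lambda p:((p[0]+.5)/4-.5+150,(p[1]+.5)/4-.5+150)
for n,p in (('L',(409,143)),('R',(677,183))): print(n,cast(t,Z(p),.105),'xr',cast(t,Z(p),.105)@ex)
st()"
```

```text
[[0.4813, 0.3466, 0.017], [0.6208, 0.347, 0.017], [0.6246, 0.2758, 0.017], [0.4818, 0.2791, 0.017]] [0.55212033 0.31214796 0.017     ]
L [0.51805088 0.04334665 0.105     ] xr 0.5094491321928036
R [ 0.48950201 -0.18543031  0.105     ] xr 0.5078013187708729
t 29.88 [0.4239 0.1582 0.2416] xr 0.4025 F [ 0.15 -0.12 -0.79] fx 0.17 op 39.7
```

```bash
python3 -c "
from h import *
print(bot.job_done())"
```

```text
the job is handed in; nothing more can be done
None
```

The loose trivet was the middle one. It now lies flat in the red tray, and I handed the job in at about 30 s of the 69 s allowed; no verdict was reported.

- **Rocking:** I rocked the handles left, middle, right, each first away from the robot and then back. The estimated leans were:

| Handle | Away (rad) | Back (rad) |
|---|---|---|
| Left | about +0.28 | about −0.28 |
| Middle | about +0.37 | about −0.33 |
| Right | about +0.32 | about −0.31 |

  The middle and right values were measured in the wrist camera. The left values add about 3.5 mm of further push to measured leans of +0.22 to +0.24 and −0.24.
- **Feel:** The left and right handles needed about 3 N, with single peaks up to 4.8 N. The middle one gave nothing above the sensor noise.
- **Placing:** I lowered the middle trivet until it touched the tray floor, at about 5 N net on the gripper. I then eased off and released it.
- **Last checks:** The trivet's foot is about 5 mm from the tray's middle. The two tight trivets sit in their pockets with their handles upright to about 0.05 rad. The gripper is clear of everything and no bystander was touched.
- **Where readings disagreed:** The two fixed cameras differ by 5–12 mm on the rack and tray centres, partly because of a shadow. I used the wrist camera, which agreed with contact. The loose handle ran ahead of the finger when pushed away, but it stayed short of its stop.

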